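# Build the three-layer trivet and pin it

## Robot

A 7-joint arm with a two-finger parallel gripper is mounted at the origin on a cart in front of the work surface, level with it; the furniture and walls round the work are solid. World frame = base frame: x ahead of the robot, y to its left, z up, the work surface at z = 0. Lengths are in m, angles in rad, forces in N, time in s.
With the tool pointing down it reaches from about 0.35 to 0.9 m from the base axis. Payload 8.1 kg.
Tool frame: the origin (TCP) lies midway between the tips of the shut fingers; the grasp point (between the pads) lies 19 mm behind it (arm.hold_point_z is the distance from the TCP to the grasp point, in m); z points along the fingers, y is the direction in which the jaws open and shut (so a half turn about z gives the same grasp; the last joint's range is limited). The gripper opens to 92 mm and grips with 3 to 60 N. Pads are 19 mm wide; open, the fingers measure 130 mm over their backs; the gripper's body (75 mm by 190 mm) begins 47 mm behind the grasp point.
Start: joints at [-1.337, 0.434, 0.025, 1.573, -0.012, 1.134, -0.075], TCP at [0.207, 0.59, 0.227] pointing down, gripper open.
Joint ranges: [-2.62, 2.62], [-0.44, 2.09], [-1.27, 1.32], [0.08, 2.57], [-1.32, 4.46], [0.12, 2], [-2.74, 2.74]. Speed limits (rad/s): [2.22, 2.22, 3.01, 3.01, 3.14, 3.14, 3.14].

## Interface

Orientations are given as a rotation vector (axis times angle).
In Python, from cell import arm gives the robot as it stands.
- The arm moves only by the shell command python3 -m pendant 'ROWS' [FORCE]. ROWS is JSON, a list of rows, each a list of 3 entries, a list of its own where there are three numbers: the shift along the tool's x, y, z in m, then the turn, a rotation vector about the tool's x, y, z in degrees, then the finger opening in m, from 0 to 0.0918. A call has 1 to 10 rows; each row shifts and turns the commanded pose from where the row before left it, along the tool's axes as they then stand; what a row does not reach is not made up. A row lasts 1/8 s, in which the tool goes at most 62.5 mm and 10.7 degrees, less where a joint would pass 70% of its speed; a pose out of reach is approached as far as the arm can. A call with a gripper value outside its range is refused whole. The fingers move at their own pace and stop on an object; FORCE is the grip in N (left out, the last holds). Time passes only in rows, so rows that do not move let the fingers close. It gives the time, the measured TCP pose, the force and the opening at its end, in the units of the state.
- arm.observe(): the state, without advancing time (a new reading comes with each control period).
- arm.get_image(name): name is "scene" or "top" or "wrist"; returns (picture, depth): 384x512x3 uint8, red, green, blue; 384x512 float32, m along the optical axis (not along the pixel's ray), 0 where there is no reading.
- arm.camera_params(name): a dict with "fovy" (degrees; the focal length in pixels is half the picture's height over the tangent of half this angle, whatever the lens; pixels are square), "cx", "cy" (the principal point, pixels), "rvec" (rotation vector, rad) and "tvec" (3), from world to camera coordinates, as OpenCV has them; the wrist camera has in their place "mount" (4x4, takes a point from camera to tool coordinates, whose origin is the TCP and whose axes are the flange's). Camera axes: x right, y down, z forward; pixel columns grow to the right and rows downward; lengths in m; the calibration is good to about 2 mm. A picture is of the moment at which its call begins: read the wrist's pose just before it. camera_params takes no time and is no camera call.
- arm.sign_off(): hands the job in, once; it reports no verdict.
Trained networks look in the newest picture that a camera, given by its name, has taken for a name from the list of things; names that differ only in an ending like _2 or _b are one class to them, and where a whole thing is asked for, a point or a joint stands for the part that bears it (a point fixed in the world has none). Each returns a list of dicts, best first, with "conf" (0 to 1); they miss things now and then, are a little off and sometimes report something else, mostly with a low value. They report only what shows in the picture. A call takes as long as a camera call. They do not tell look-alikes from the thing itself.
- arm.look_for(camera, label): "rect" ([centre column, centre row, width, height] in pixels, round what is visible of it).
- arm.masks_of(camera, label): "pixels" (384x512 bool, what is visible of it) and "rect" ([centre column, centre row, width, height] in pixels, round what is visible of it).
The state is a dict: "clock": time; "joints": joint angles; "dq": joint speeds; "joint_efforts": joint torques, N m; "position": TCP position; "ee_rot": TCP orientation; "force": force on the tool from outside, world axes, zero at the start; "ft_torque": the same for the moment, N m; "width": opening from 0.0 (shut) to 1.0 (fully open).
Only numpy, scipy, OpenCV 4.12 (cv2) and the standard library are available. Lean on these libraries where they do the work, as an engineer would, in place of code of your own. Each camera call takes 0.05 s, during which the arm holds its last target.

## Task

Build the raised trivet for hot pots: lay the green L-bar flat on the pale one, turned half round so that its elbow lies over the pale bar's empty corner and leg ends lie on leg ends, then the white L-bar on the green one, turned half round again, all edges flush. Then lock the pile by putting the red-headed pin all the way down through the holes at one corner, and let go. Set the bars down gently, and do not disturb the timer or the teaspoon.

Things in the scene. Friction and masses are not known exactly. Their poses are not given: they have to be found in the camera images.
- pale_bar: pale wooden L-bar lying flat, bottom layer, loose, already in its place in the middle. Legs 120 mm long outside, 42 wide, 22 thick, 140 g. Origin: centre of the 120 mm square the L would fill, on its underside; z up. Legs run along the square's -x and -y sides (centre lines x = -39, y = -39 mm), balance point (-15,-15). A 17 mm hole down through each leg end, at (39,-39) and (-39,39). Grip across a leg
- green_bar: green L-bar lying flat, middle layer, starts on the left or right. Legs 120 mm long outside, 42 wide, 22 thick, 140 g. Origin: centre of the 120 mm square the L would fill, on its underside; z up. Legs run along the square's -x and -y sides (centre lines x = -39, y = -39 mm), balance point (-15,-15). A 17 mm hole down through each leg end, at (39,-39) and (-39,39). Grip across a leg
- white_bar: white L-bar lying flat, top layer, starts on the other side. Legs 120 mm long outside, 42 wide, 22 thick, 140 g. Origin: centre of the 120 mm square the L would fill, on its underside; z up. Legs run along the square's -x and -y sides (centre lines x = -39, y = -39 mm), balance point (-15,-15). A 17 mm hole down through each leg end, at (39,-39) and (-39,39). Grip across a leg
- pale_bar_corner (a point): middle of the elbow of the pale bar, on its top face, at (-39,-39,22) mm in its frame
- pale_bar_gap (a point): middle of the empty corner of the pale bar's square, level with its top face, at (39,39,22) mm in its frame
- pale_bar_hole1 (a point): centre of one leg-end hole of the pale bar, on its top face, at (39,-39,22) mm in its frame
- pale_bar_hole2 (a point): centre of the other leg-end hole of the pale bar, on its top face, at (-39,39,22) mm in its frame
- green_bar_corner (a point): middle of the elbow of the green bar, on its top face, at (-39,-39,22) mm in its frame
- green_bar_gap (a point): middle of the empty corner of the green bar's square, level with its top face, at (39,39,22) mm in its frame
- white_bar_corner (a point): middle of the elbow of the white bar, on its top face, at (-39,-39,22) mm in its frame
- white_bar_gap (a point): middle of the empty corner of the white bar's square, level with its top face, at (39,39,22) mm in its frame
- white_bar_hole1 (a point): centre of one leg-end hole of the white bar, on its top face, at (39,-39,22) mm in its frame
- white_bar_hole2 (a point): centre of the other leg-end hole of the white bar, on its top face, at (-39,39,22) mm in its frame
- lock_pin: upright locking pin, 92 mm tall, 40 g: steel shank 9 mm thick, 62 long, tapered tip; round red head 21 mm across, 30 tall, which is the grip. Origin at the tip, z up towards the head. Home in three stacked bars (66 mm) its head rests on the top bar, the tip 4 mm above the worktop. Starts standing in pin_stand, tip 5 mm above the worktop
- pin_tip (a point): tip of the pin's shank (its origin)
- pin_head (a point): on the pin's axis, middle of the red head, 77 mm above the tip
- pin_stand: fixed white block 50 x 50 x 45 mm behind the pale bar with an upright blind hole 10.5 mm wide and 40 mm deep in its middle, in which the pin stands loosely. Origin: centre of its underside
- kitchen_timer: cream dome-shaped kitchen timer, 64 mm wide, 58 mm tall, loose bystander; origin at the centre of its underside
- teaspoon: steel teaspoon, 132 mm long, loose bystander lying on the near side; origin at its middle, underside
There are look-alikes about, which are no part of the job. There is more than one size of the pale_bar; the job needs the larger.

How it is judged:
By the outcome, as a careful person would: the job done as asked, in the order asked, and still so for the second after the job is handed in, with the robot touching nothing.
It also fails if it takes over 72 s, if anything falls off the work surface, if the arm or the gripper's body presses on something with over 40 N, if the wrist force passes 120 N, or if a joint passes its speed limit or range.

## Working session

There is one attempt and no reset: what is moved stays moved. The work goes in short steps, Python scripts to look and compute and a shell command to move; the robot and the scene stay as the last step left them, time stands still between calls to the robot, and variables do not carry over. Pictures are saved under pics/ and viewed, and the job is handed in when it is done.

```bash
ls; mkdir -p pics; cat > h.py <<'E'
import numpy as np, cv2
from scipy.spatial.transform import Rotation as R
from cell import arm
def cam(name, st=None):
    p=arm.camera_params(name); f=192/np.tan(np.radians(p['fovy'])/2)
    if 'mount' in p:
        st=st or arm.observe()
        T=np.eye(4);T[:3,:3]=R.from_rotvec(st['ee_rot']).as_matrix();T[:3,3]=st['position']
        M=T@np.array(p['mount'])   # cam->world
    else:
        W=np.eye(4);W[:3,:3]=R.from_rotvec(np.array(p['rvec']).ravel()).as_matrix();W[:3,3]=np.array(p['tvec']).ravel()
        M=np.linalg.inv(W)
    return f,p['cx'],p['cy'],M
def world(name,depth,st=None):
    f,cx,cy,M=cam(name,st)
    v,u=np.mgrid[0:384,0:512]
    P=np.stack([(u-cx)/f*depth,(v-cy)/f*depth,depth],-1)
    return P@M[:3,:3].T+M[:3,3]
def proj(name,pts,st=None):
    f,cx,cy,M=cam(name,st); Q=(np.atleast_2d(pts)-M[:3,3])@M[:3,:3]
    return np.c_[Q[:,0]/Q[:,2]*f+cx,Q[:,1]/Q[:,2]*f+cy]
def save(n,img,s=1.5):
    cv2.imwrite('pics/'+n,cv2.cvtColor(cv2.resize(img,None,fx=s,fy=s,interpolation=cv2.INTER_CUBIC),cv2.COLOR_RGB2BGR))
E
python3 - <<'E'
from h import *
print(arm.observe(), arm.hold_point_z)
for n in('top','scene'):
    st=arm.observe()
    im,d=arm.get_image(n); save(n+'0.png',im); np.savez('/tmp/'+n+'0.npz',im=im,d=d)
    print(arm.camera_params(n))
print(arm.camera_params('wrist'))
E
```

```text
pics
{'clock': 0.0, 'joints': array([-1.33660423,  0.43520743,  0.02497191,  1.57409839, -0.01158937,
        1.1339832 , -0.07510876]), 'dq': array([-0.00032734,  0.0007052 , -0.00124269, -0.00208666,  0.00107082,
       -0.00054074, -0.00040169]), 'joint_efforts': array([-2.55405184e-04, -6.67836142e+01,  9.85257849e-01, -3.14468765e+01,
       -6.04210887e-02,  4.27456037e-02,  2.06310588e-04]), 'position': array([0.20642726, 0.58938876, 0.22595412]), 'ee_rot': array([-5.26629477e-01, -3.09702478e+00,  2.43085366e-03]), 'force': array([ 0.42074267, -0.21704667, -0.43408721]), 'ft_torque': array([0.00701708, 0.01682328, 0.01757049]), 'width': 0.9990011430305954} 0.0188
{'fovy': 49.983936437122814, 'cx': 263.8639886948426, 'cy': 195.2890932158911, 'rvec': array([ 2.14004505, -2.11660922,  0.1691768 ]), 'tvec': array([0.03876604, 0.51535407, 1.3929222 ])}
{'fovy': 51.29678051058712, 'cx': 257.48382684191074, 'cy': 193.36464012445435, 'rvec': array([ 2.12755544, -0.71594573,  0.38195391]), 'tvec': array([-0.40194839,  0.28606425,  0.89651229])}
{'fovy': 66.79726989570761, 'cx': 260.063868870995, 'cy': 187.20901659211583, 'mount': array([[ 8.90607013e-04, -9.57629650e-01, -2.88001146e-01,
         7.77293611e-02],
       [ 9.99999046e-01,  1.15689915e-03, -7.54423253e-04,
        -1.86971354e-04],
       [ 1.05564636e-03, -2.88000199e-01,  9.57629767e-01,
        -1.58352334e-01],
       [ 0.00000000e+00,  0.00000000e+00,  0.00000000e+00,
         1.00000000e+00]])}
```

View pics/top0.png

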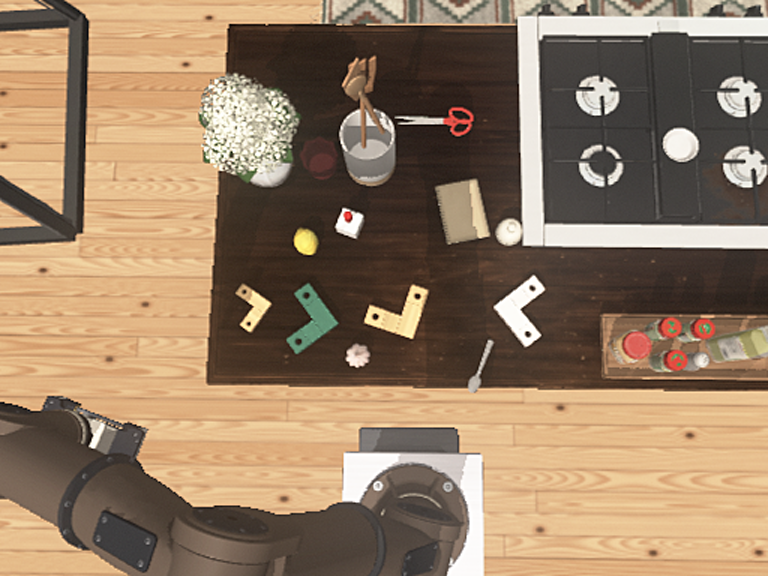

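View pics/scene0.png

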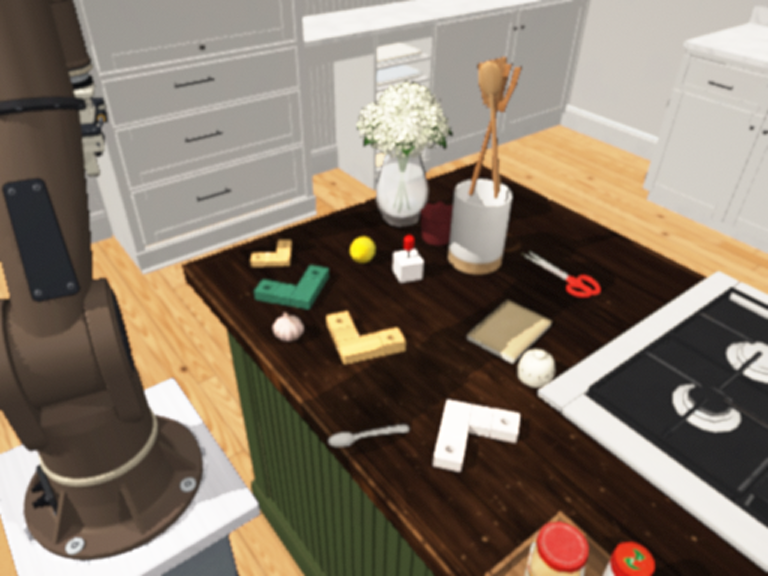

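The top view (1.5x) shows two pale L-bars: a large one at (400,312) in the middle and a small one at (253,307) at the left edge. The green bar is at (313,318), the white bar at (520,310), the pin in its stand at (350,221), the timer at (508,231) and the spoon at (482,366). Next I'll fit the bars.

```bash
cat >> h.py <<'E'
from scipy.optimize import minimize
Lpoly=np.array([[-60,-60],[60,-60],[60,-18],[-18,-18],[-18,60],[-60,60]])/1000.
holes=np.array([[39,-39],[-39,39]])/1000.
def tf(p,xy):
    c,s=np.cos(p[2]),np.sin(p[2]); return xy@np.array([[c,s],[-s,c]])+p[:2]
def fitL(xy):
    """robust fit of L outline region to top-face world xy points: minimise signed dist misfit of the hull-less region"""
    # rasterise 0.5mm
    lo=xy.min(0)-.03; n=np.ceil((xy.max(0)+.03-lo)/.0005).astype(int)
    return lo,n
def fit_mask(name,mask,z,st=None,L=Lpoly,init=None):
    """fit pose so the projected L (top face at height z) overlaps mask; smooth via antialiased polygons"""
    f,cx,cy,M=cam(name,st)
    def pr(pts):
        Q=(np.c_[pts,np.full(len(pts),z)]-M[:3,3])@M[:3,:3]
        return np.c_[Q[:,0]/Q[:,2]*f+cx,Q[:,1]/Q[:,2]*f+cy]
    K=4
    mf=cv2.GaussianBlur(mask.astype(np.float32),(0,0),1.0)
    def cost(p):
        q=pr(tf(p,L)); im=np.zeros((384*K,512*K),np.uint8)
        cv2.fillPoly(im,[np.round(((q+.5)*K-.5)*16).astype(np.int32)],255,shift=4)
        im=cv2.resize(im,(512,384),interpolation=cv2.INTER_AREA).astype(np.float32)/255
        im=cv2.GaussianBlur(im,(0,0),1.0)
        return float(((im-mf)**2).sum())
    v,u=np.nonzero(mask)
    if init is None:
        r=np.c_[(u-cx)/f,(v-cy)/f,np.ones(len(u))]@M[:3,:3].T
        P=M[:3,3]+r*((z-M[2,3])/r[:,2])[:,None]; c=P[:,:2].mean(0)
        inits=[]
        for a in np.arange(0,2*np.pi,np.pi/12):
            inits.append(np.r_[c-tf([0,0,a],np.array([[-.0152,-.0152]]))[0],a])
    else: inits=[np.array(init)]
    inits=sorted(inits,key=cost)[:2]
    best=None
    for i in inits:
        for sc in (.01,.003):
            o=minimize(cost,i,method='Nelder-Mead',options=dict(initial_simplex=np.array([i,i+[sc,0,0],i+[0,sc,0],i+[0,0,sc*15]]),xatol=1e-5,fatol=1e-3)); i=o.x
        if best is None or o.fun<best.fun:best=o
    return best.x,best.fun,mask.sum()
E
python3 - <<'E'
from h import *
Z=np.load('/tmp/top0.npz');im,d=Z['im'],Z['d']
W=world('top',d)
im2,d2=arm.get_image('top')
for l in('pale_bar','green_bar','white_bar','pin_head','lock_pin','pin_stand','kitchen_timer','teaspoon'):
    for r in arm.masks_of('top',l)[:3]:
        m=r['pixels']; P=W[m]; P=P[d[m]>0]
        print(l,round(r['conf'],2),np.round(r['rect'],1),m.sum(),np.round(np.median(P,0),3), 'z90',round(np.percentile(P[:,2],90),3))
        if 'bar' in l and r['conf']>.3:
            m2=(cv2.morphologyEx(m.astype(np.uint8),cv2.MORPH_CLOSE,np.ones((7,7)))>0)
            print('   fit',fit_mask('top',m2,.022))
E
```

```text
pale_bar 0.94 [264.2 208.4  41.5  31.5] 616 [0.463 0.026 0.022] z90 0.025
   fit (array([0.48744865, 0.04545365, 5.9779693 ]), np.float64(13.462814331054688), np.int64(622))
pale_bar 0.87 [169.8 205.7  20.4  28.5] 338 [0.486 0.385 0.016] z90 0.02
   fit (array([0.47665008, 0.41367991, 0.94083303]), np.float64(208.91244506835938), np.int64(346))
pale_bar 0.29 [345.1 206.3  27.5  45.3] 645 [ 0.486 -0.246  0.021] z90 0.026
green_bar 0.92 [208.3 213.7  30.3  44.4] 635 [0.447 0.245 0.022] z90 0.026
   fit (array([0.45571928, 0.26568439, 0.663121  ]), np.float64(7.7832770347595215), np.int64(647))
white_bar 0.95 [345.1 208.3  33.9  45.5] 692 [ 0.483 -0.246  0.021] z90 0.026
   fit (array([ 0.47939753, -0.26742404,  3.79035636]), np.float64(13.962318420410156), np.int64(717))
pin_head 0.46 [230.9 143.2  10.6   2.6] 29 [0.685 0.159 0.095] z90 0.098
pin_stand 0.74 [232.6 150.5  18.9  14.6] 195 [0.676 0.152 0.044] z90 0.048
pin_stand 0.69 [207.9 210.9  28.6  43.1] 649 [0.446 0.245 0.022] z90 0.026
kitchen_timer 0.61 [338.9 156.4  18.2  15.4] 233 [ 0.664 -0.219  0.044] z90 0.052
kitchen_timer 0.4 [262.9 206.9  37.9  37.4] 704 [0.463 0.022 0.021] z90 0.025
kitchen_timer 0.22 [230.4 144.4   3.6   9.9] 34 [0.684 0.157 0.094] z90 0.098
```

The large pale bar is top pixel (264,208): its 616 px mask fits a 120 mm L. The one at (170,206) is only 338 px, so it is the small look-alike. I'll confirm that with a crop and work out the first move.

```bash
cat >> h.py <<'E'
def Rdown(psi):
    a=np.radians(psi);c,s=np.cos(a),np.sin(a); return np.array([[c,s,0],[s,-c,0],[0,0,-1.]])
def rel(pos,psi,N,st=None):
    st=st or arm.observe(); R0=R.from_rotvec(st['ee_rot']).as_matrix()
    Rt=R0.T@Rdown(psi); tt=R0.T@(np.array(pos)-st['position'])
    rv=R.from_matrix(Rt).as_rotvec(); d=R.from_rotvec(rv/N)
    S=sum((d**k).as_matrix() if k else np.eye(3) for k in range(N))
    t=np.linalg.solve(S,tt)
    print(N,'x row:',np.round(t,4).tolist(),np.round(np.degrees(rv/N),2).tolist())
def pose():
    st=arm.observe(); M=R.from_rotvec(st['ee_rot']).as_matrix()
    print('t',round(st['clock'],2),'pos',np.round(st['position'],4),'psi',round(np.degrees(np.arctan2(M[1,0],M[0,0])),2),'tilt',np.round(M[:2,2],3),'q',np.round(st['joints'],2),'F',np.round(st['force'],1),'w',round(st['width']*91.8,1));return st
E
python3 - <<'E'
from h import *
im=np.load('/tmp/top0.npz')['im']; save('crop0.png',im[170:250,140:380],3.3)
pose()
g=[0.4557,0.2657,0.663]; t=tf(g,np.array([[-.005,-.039]]))[0]; print(t)
for N in (10,12,14): rel([t[0]-.03,t[1],.24],38,N)
E
```

```text
t 0.55 pos [0.2066 0.5899 0.2267] psi 160.7 tilt [ 0. -0.] q [-1.34  0.43  0.02  1.57 -0.01  1.13 -0.08] F [0.5 0.3 0.2] w 92.0
[0.47576313 0.23188476]
10 x row: [-0.0498, 0.0164, -0.0013] [0.0, 0.0, 12.27]
12 x row: [-0.0413, 0.0144, -0.0011] [0.0, 0.0, 10.22]
14 x row: [-0.0352, 0.0128, -0.0009] [0.0, 0.0, 8.76]
```

View pics/crop0.png

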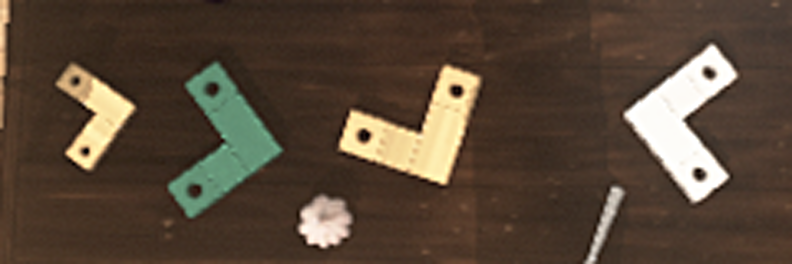

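The crop confirms it: the large pale L at (410,125) is the same size as the green and white bars, and the small look-alike at (95,115) is not. Next I'll move above the green bar.

```bash
python3 -m pendant '[[[-0.035,0.013,-0.001],[0,0,8.8],0.09],[[-0.035,0.013,-0.001],[0,0,8.8],0.09],[[-0.035,0.013,-0.001],[0,0,8.8],0.09],[[-0.035,0.013,-0.001],[0,0,8.8],0.09],[[-0.035,0.013,-0.001],[0,0,8.8],0.09],[[-0.035,0.013,-0.001],[0,0,8.8],0.09],[[-0.035,0.013,-0.001],[0,0,8.8],0.09]]' 40
python3 -m pendant '[[[-0.035,0.013,-0.001],[0,0,8.8],0.09],[[-0.035,0.013,-0.001],[0,0,8.8],0.09],[[-0.035,0.013,-0.001],[0,0,8.8],0.09],[[-0.035,0.013,-0.001],[0,0,8.8],0.09],[[-0.035,0.013,-0.001],[0,0,8.8],0.09],[[-0.035,0.013,-0.001],[0,0,8.8],0.09],[[-0.035,0.013,-0.001],[0,0,8.6],0.09],[[0,0,0],[0,0,0],0.09]]' 40
cat >> h.py <<'E'
def barmask(name,label,near=None,min_conf=.3):
    out=[]
    for r in arm.masks_of(name,label):
        if r['conf']<min_conf: continue
        out.append(r)
    return out
def look(tag,labels,z=.022,cams='wrist'):
    st=pose(); im,d=arm.get_image(cams); save(tag+'.png',im); np.savez('/tmp/'+tag+'.npz',im=im,d=d,pos=st['position'],rot=st['ee_rot'])
    for l in labels:
        for r in arm.masks_of(cams,l)[:3]:
            m=r['pixels']; P=world(cams,d,st)[m&(d>0)]
            print(l,round(r['conf'],2),np.round(r['rect'],1),m.sum(),np.round(np.median(P,0),4))
            if r['conf']>.5 and 'bar' in l:
                m2=cv2.morphologyEx(np.pad(m.astype(np.uint8),30),cv2.MORPH_CLOSE,cv2.getStructuringElement(cv2.MORPH_ELLIPSE,(41,41)))[30:-30,30:-30]>0 if False else m
                p,c,n=fit_mask(cams,fillholes(m),z,st); print('   fit',np.round(p,4),'yaw',round(np.degrees(p[2])%360,2),round(c,1),n)
    return st,im,d
def fillholes(m):
    cs,_=cv2.findContours(m.astype(np.uint8),cv2.RETR_EXTERNAL,cv2.CHAIN_APPROX_NONE); o=np.zeros(m.shape,np.uint8)
    cv2.drawContours(o,[max(cs,key=cv2.contourArea)],-1,1,-1); return o>0
E
python3 - <<'E'
from h import *
look('w1',['green_bar','pale_bar'])
E
```

```text
clock: 1.42
position: [0.4328, 0.4825, 0.2337]
ee_rot: [2.044, 2.385, 0.0]
force: [0.3, -0.2, 0.1]
width: 0.977
clock: 2.42
position: [0.4446, 0.232, 0.2411]
ee_rot: [-2.975, -1.008, 0.001]
force: [0.1, 0.6, 0.0]
width: 0.982
t 2.42 pos [0.4446 0.232  0.2411] psi 37.43 tilt [-0.001  0.001] q [-1.11  0.24  0.64  1.88 -0.16  1.07 -1.32] F [0.1 0.6 0. ] w 90.1
green_bar 0.81 [250.4 137.8  95.9  93.5] 4940 [0.4512 0.2416 0.0225]
   fit [0.4576 0.2622 0.6362] yaw 36.45 68.7 5088
pale_bar 0.97 [180.9  53.5  71.5  99.5] 3051 [0.4909 0.3807 0.0157]
   fit [0.4846 0.4113 1.0217] yaw 58.54 2034.2 3131
pale_bar 0.7 [384.9 217.9 120.9  61. ] 2448 [0.4808 0.0193 0.0222]
   fit [ 0.4926  0.0517 -0.3012] yaw 342.74 1403.9 2482
```

View pics/w1.png

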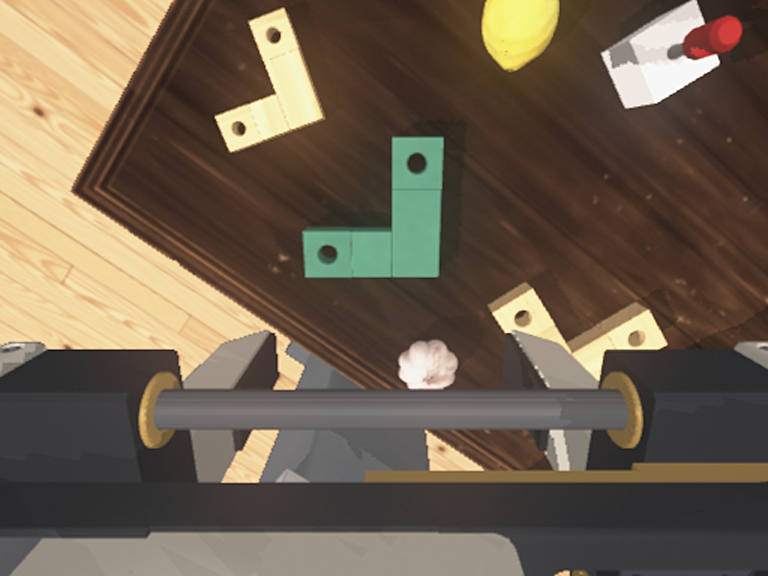

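The wrist view shows the green bar with its elbow at (415,255), plus the pale bar, the garlic and the pin stand. For a better fit I'll restrict each mask to top-face depth.

```bash
cat >> h.py <<'E'
def load(tag):
    Z=np.load('/tmp/'+tag+'.npz'); return Z['im'],Z['d'],dict(position=Z['pos'],ee_rot=Z['rot'])
def seg(im,color):
    h=cv2.cvtColor(im,cv2.COLOR_RGB2HSV).astype(int); H,S,V=h[...,0],h[...,1],h[...,2]
    if color=='green': return (H>60)&(H<95)&(S>70)&(V>50)
    if color=='pale': return (H>12)&(H<32)&(S>50)&(V>165)
    if color=='white': return (S<45)&(V>170)
def topfit(im,d,st,color,z,near,tol=.006,rad=.1,cams='wrist',init=None,L=Lpoly,show=None):
    W=world(cams,d,st); m=seg(im,color)&(abs(W[...,2]-z)<tol)&(np.hypot(W[...,0]-near[0],W[...,1]-near[1])<rad)
    n,lab,stt,_=cv2.connectedComponentsWithStats(m.astype(np.uint8)); k=1+np.argmax(stt[1:,4]); m=fillholes(lab==k)
    zz=np.median(W[m][:,2]); p,c,n=fit_mask(cams,m,z,st,init=init,L=L)
    print(color,'fit',np.round(p,4),'yaw',round(np.degrees(p[2])%360,2),'cost',round(c,1),n,'zmed',round(zz,4))
    if show:
        o=im.copy(); o[m]=(o[m]*.6+[100,0,0]).astype(np.uint8)
        o=cv2.resize(o,None,fx=1.5,fy=1.5)
        q=proj(cams,np.c_[tf(p,L),np.full(len(L),z)],st)
        cv2.polylines(o,[np.round(((q+.5)*1.5-.5)*16).astype(np.int32)],True,(255,0,255),1,cv2.LINE_AA,4); save(show,o,1)
    return p,m,W
E
python3 - <<'E'
from h import *
im,d,st=load('w1')
p,m,W=topfit(im,d,st,'green',.022,[.457,.262],show='f1.png')
print(np.percentile(W[m][:,2],[5,25,50,75,95]))
E
```

```text
green fit [0.4569 0.2618 0.6473] yaw 37.09 cost 12.7 4825 zmed 0.0225
[0.01431286 0.02187003 0.0224704  0.02300999 0.02378181]
```

View pics/f1.png

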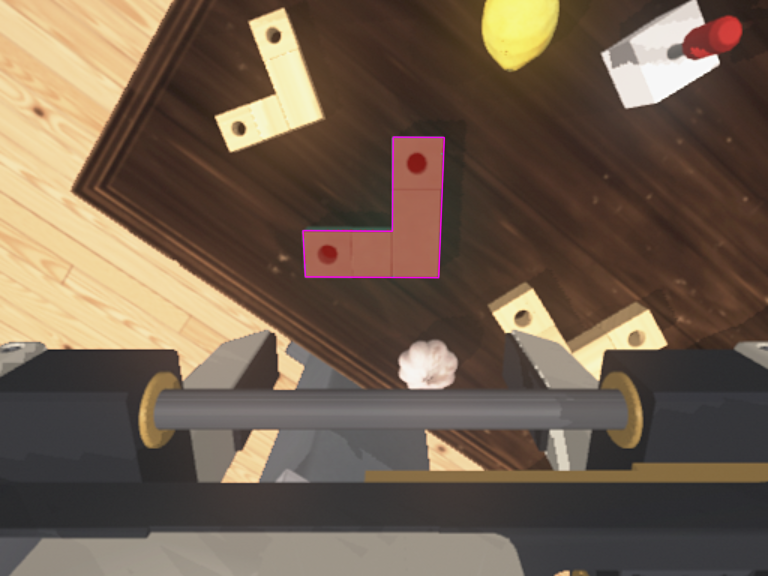

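```bash
python3 - <<'E'
from h import *
g=[0.4569,0.2618,0.6473]; t=tf(g,np.array([[-.002,-.039]]))[0]; print(t)
rel([t[0],t[1],.09],37.1,5)
E
```

```text
[0.47882293 0.22948305]
5 x row: [0.0046, 0.005, 0.0302] [-0.0, -0.01, 0.15]
```

```bash
python3 -m pendant '[[[0.0046,0.005,0.03],[0,0,0.15],0.08],[[0.0046,0.005,0.03],[0,0,0.15],0.08],[[0.0046,0.005,0.03],[0,0,0.15],0.08],[[0.0046,0.005,0.03],[0,0,0.15],0.08],[[0.0046,0.005,0.03],[0,0,0.15],0.08],[[0,0,0],[0,0,0],0.08],[[0,0,0],[0,0,0],0.08]]' 40
python3 - <<'E'
from h import *
look('w2',[])
im,d,st=load('w2')
g=[0.4569,0.2618,0.6473]; t=tf(g,np.array([[-.002,-.039]]))[0]
rel([t[0],t[1],.004],37.1,4)
E
```

```text
clock: 3.45
position: [0.479, 0.2292, 0.0913]
ee_rot: [-2.979, -0.997, -0.001]
force: [0.0, -0.3, 0.2]
width: 0.871
t 3.45 pos [0.479  0.2292 0.0913] psi 37.0 tilt [0. 0.] q [-0.95  0.48  0.55  1.99 -0.36  0.77 -1.11] F [ 0.  -0.3  0.2] w 79.9
4 x row: [-0.0001, -0.0001, 0.0219] [-0.0, -0.02, -0.03]
```

View pics/w2.png

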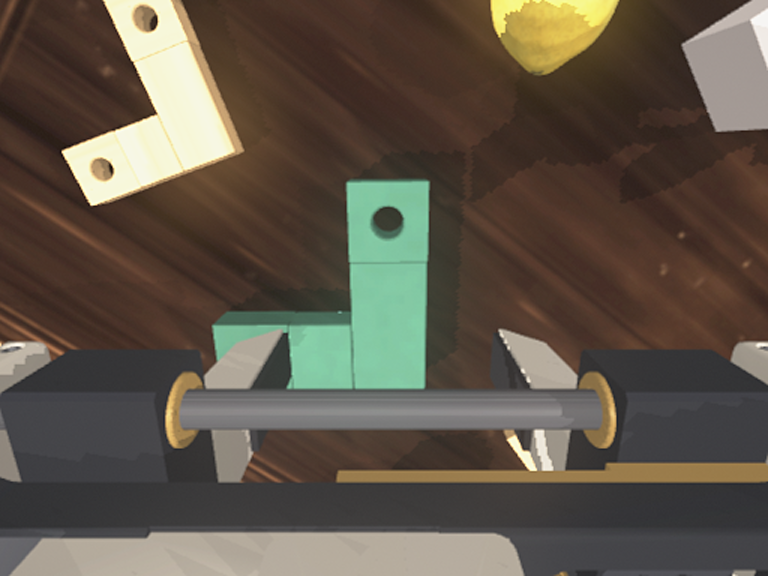

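The leg lies between the fingers (388,300). Next I'll descend and grip.

```bash
python3 -m pendant '[[[0,0,0.03],[0,0,0],0.08],[[0,0,0.03],[0,0,0],0.08],[[0,0,0.017],[0,0,0],0.08],[[0,0,0.01],[0,0,0],0.08],[[0,0,0],[0,0,0],0.08]]' 35
python3 -m pendant '[[[0,0,0],[0,0,0],0.03],[[0,0,0],[0,0,0],0.03],[[0,0,0],[0,0,0],0.03],[[0,0,0],[0,0,0],0.03],[[0,0,0],[0,0,0],0.03]]' 35
python3 -c "
from h import *
pose()"
```

```text
clock: 4.12
position: [0.4788, 0.2286, 0.0039]
ee_rot: [-2.98, -0.996, -0.0]
force: [-0.3, 0.5, -0.0]
width: 0.873
clock: 4.75
position: [0.4787, 0.2287, 0.0039]
ee_rot: [-2.979, -0.996, -0.0]
force: [-0.8, -0.2, 2.0]
width: 0.454
t 4.75 pos [0.4787 0.2287 0.0039] psi 36.95 tilt [0. 0.] q [-0.86  0.62  0.44  2.04 -0.47  0.58 -1.02] F [-0.8 -0.2  2. ] w 41.7
```

```bash
python3 -m pendant '[[[0,0,-0.01],[0,0,0],0.03],[[0,0,-0.03],[0,0,0],0.03],[[0,0,-0.04],[0,0,0],0.03],[[0,0,-0.05],[0,0,0],0.03],[[0,0,-0.05],[0,0,0],0.03],[[0,0,-0.016],[0,0,0],0.03]]' 35
python3 - <<'E'
from h import *
Z=np.load('/tmp/top0.npz');W=world('top',Z['d'])
for n,(u,v) in dict(crock=(245,115),crockfront=(245,122),rim=(248,85),utens=(240,52),mug=(212,105),lemon=(204,160)).items(): print(n,np.round(W[v,u],3))
look('w3',[])
rel([.582,.015,.2],162.5,14)
E
```

```text
clock: 5.5
position: [0.4799, 0.2288, 0.203]
ee_rot: [-2.979, -0.994, -0.007]
force: [0.6, 0.3, -2.4]
width: 0.455
crock [0.79  0.113 0.091]
crockfront [0.79  0.117 0.02 ]
rim [0.904 0.105 0.086]
utens [0.839 0.109 0.432]
mug [0.86  0.242 0.007]
lemon [0.636 0.256 0.06 ]
t 5.5 pos [0.4799 0.2288 0.203 ] psi 36.92 tilt [0.004 0.003] q [-1.04  0.34  0.65  1.87 -0.24  1.   -1.21] F [ 0.6  0.3 -2.4] w 41.8
14 x row: [-0.0196, 0.0072, 0.0002] [0.02, -0.01, -8.97]
```

View pics/w3.png

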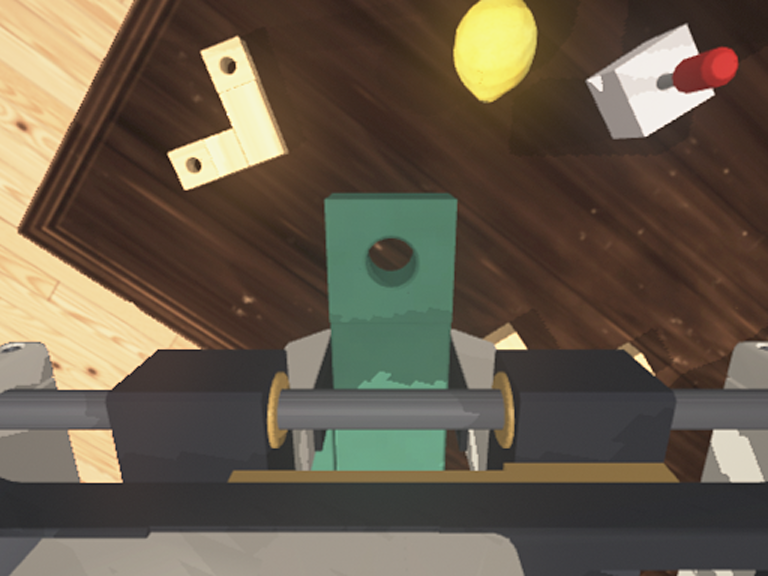

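```bash
python3 -m pendant '[[[-0.0196,0.0072,0],[0,0,-9],0.03],[[-0.0196,0.0072,0],[0,0,-9],0.03],[[-0.0196,0.0072,0],[0,0,-9],0.03],[[-0.0196,0.0072,0],[0,0,-9],0.03],[[-0.0196,0.0072,0],[0,0,-9],0.03],[[-0.0196,0.0072,0],[0,0,-9],0.03],[[-0.0196,0.0072,0],[0,0,-9],0.03]]' 35
python3 -m pendant '[[[-0.0196,0.0072,0],[0,0,-9],0.03],[[-0.0196,0.0072,0],[0,0,-9],0.03],[[-0.0196,0.0072,0],[0,0,-9],0.03],[[-0.0196,0.0072,0],[0,0,-9],0.03],[[-0.0196,0.0072,0],[0,0,-9],0.03],[[-0.0196,0.0072,0],[0,0,-9],0.03],[[-0.0196,0.0072,0],[0,0,-8.8],0.03],[[0,0,0],[0,0,0],0.03],[[0,0,0],[0,0,0],0.03]]' 35
python3 - <<'E'
from h import *
look('w4',['pale_bar'])
im,d,st=load('w4')
p,m,W=topfit(im,d,st,'pale',.022,[.487,.046],show='f4.png')
E
```

```text
clock: 6.42
position: [0.4633, 0.0894, 0.1984]
ee_rot: [-2.013, -2.41, 0.003]
force: [1.1, 0.2, -1.7]
width: 0.45
clock: 7.55
position: [0.5798, 0.0147, 0.1986]
ee_rot: [-0.475, -3.103, 0.001]
force: [0.4, 0.1, -1.2]
width: 0.452
t 7.55 pos [0.5798 0.0147 0.1986] psi 162.58 tilt [-0.003 -0.   ] q [-0.34  0.39  0.3   1.74 -0.13  1.03  1.28] F [ 0.4  0.1 -1.2] w 41.5
pale_bar 0.71 [259.5  77.4 114.4 117.6] 7515 [0.4606 0.0273 0.0224]
   fit [0.4884 0.0419 5.9579] yaw 341.36 286.7 7772
pale fit [0.4877 0.0414 5.9605] yaw 341.51 cost 216.2 7586 zmed 0.0224
```

View pics/f4.png

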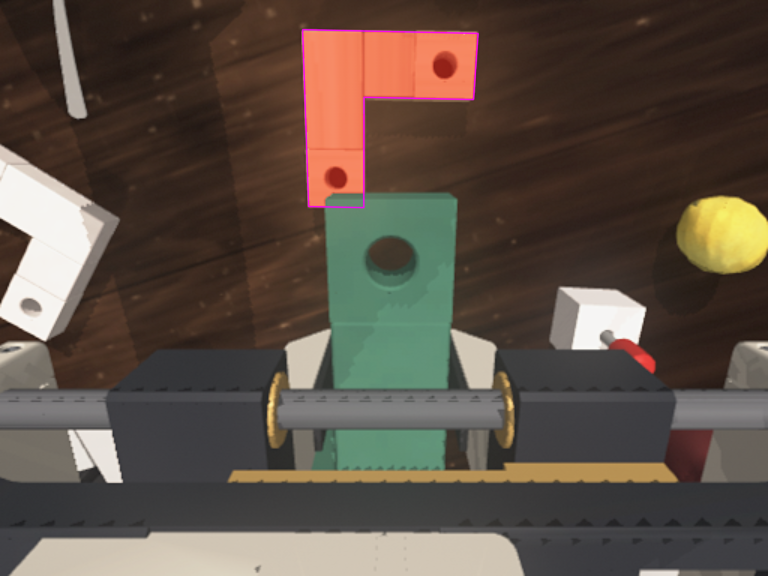

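The wrist view shows the pale bar clear at (365,100) with the held green leg in front of it, hole at (390,257). Next I'll measure the held bar in the tool frame and the pale bar with the occluded part masked out.

```bash
cat >> h.py <<'E'
TOOL=dict(position=np.zeros(3),ee_rot=np.zeros(3))
Lt=Lpoly*[1,-1]   # bar outline in tool frame handedness (tool x=bar x, tool y=-bar y)
def fit_w(mask,w,z,st,L,init,free=(1,1,1),name='wrist',sig=.7):
    f,cx,cy,M=cam(name,st); K=4
    mf=cv2.GaussianBlur(mask.astype(np.float32),(0,0),sig); init=np.array(init,float); fr=np.nonzero(free)[0]
    def cost(v):
        p=init.copy(); p[fr]=v
        P=np.c_[tf(p,L),np.full(len(L),z)]; Q=(P-M[:3,3])@M[:3,:3]; q=np.c_[Q[:,0]/Q[:,2]*f+cx,Q[:,1]/Q[:,2]*f+cy]
        im=np.zeros((384*K,512*K),np.uint8); cv2.fillPoly(im,[np.round(((q+.5)*K-.5)*16).astype(np.int32)],255,shift=4)
        im=cv2.GaussianBlur(cv2.resize(im,(512,384),interpolation=cv2.INTER_AREA).astype(np.float32)/255,(0,0),sig)
        return float((w*(im-mf)**2).sum())
    v=init[fr]
    for sc in (.006,.002,.0007):
        s=np.array([sc,sc,sc*15])[fr]
        o=minimize(cost,v,method='Nelder-Mead',options=dict(initial_simplex=np.vstack([v]+[v+s*e for e in np.eye(len(fr))]),xatol=1e-6,fatol=1e-3)); v=o.x
    p=init.copy();p[fr]=v; return p,o.fun
def overlay(im,polys,fn,box=None,s=4):
    o=im; x0=y0=0
    if box: x0,y0,x1,y1=box; o=im[y0:y1,x0:x1]
    o=cv2.resize(o,None,fx=s,fy=s,interpolation=cv2.INTER_CUBIC)
    for q in polys: cv2.polylines(o,[np.round(((q-[x0,y0]+.5)*s-.5)*16).astype(np.int32)],True,(255,0,255),1,cv2.LINE_AA,4)
    save(fn,o,1)
E
python3 - <<'E'
from h import *
im,d,st=load('w4')
W=world('wrist',d,TOOL)
g=seg(im,'green'); g[215:]=0
print('tool z of green top',np.percentile(W[150:200,230:290][g[150:200,230:290]][:,2],[10,50,90]))
c=W[140:205,255:262,2]; print(np.round(W[124:150:2,240,2],4))
box=(200,115,325,240); overlay(im,[proj('wrist',np.c_[tf([.002,-.039,0],Lt),np.full(6,-.018)],TOOL)],'c4.png',box,5)
# pale
ig=cv2.dilate(seg(im,'green').astype(np.uint8),np.ones((9,9)))>0; ig[205:]=1
Ww=world('wrist',d,st); m=seg(im,'pale')&(abs(Ww[...,2]-.022)<.008)&(np.hypot(Ww[...,0]-.487,Ww[...,1]-.043)<.1)
p,c=fit_w(fillholes(m),(~ig).astype(float),.022,st,Lpoly,[.4877,.0414,5.9605]); print('pale',p,np.degrees(p[2]),c)
overlay(im,[proj('wrist',np.c_[tf(p,Lpoly),np.full(6,.022)],st)],'p4.png',(190,10,330,145),5)
E
```

```text
tool z of green top [-0.01927775 -0.01838965 -0.01356745]
[ 0.1762  0.1766  0.1769 -0.007  -0.0158 -0.0187 -0.018  -0.0188 -0.0196
 -0.0188 -0.0175 -0.0187 -0.018 ]
pale [0.48778795 0.04148325 5.9675754 ] 341.91688422324194 181.22680821366157
```

View pics/c4.png

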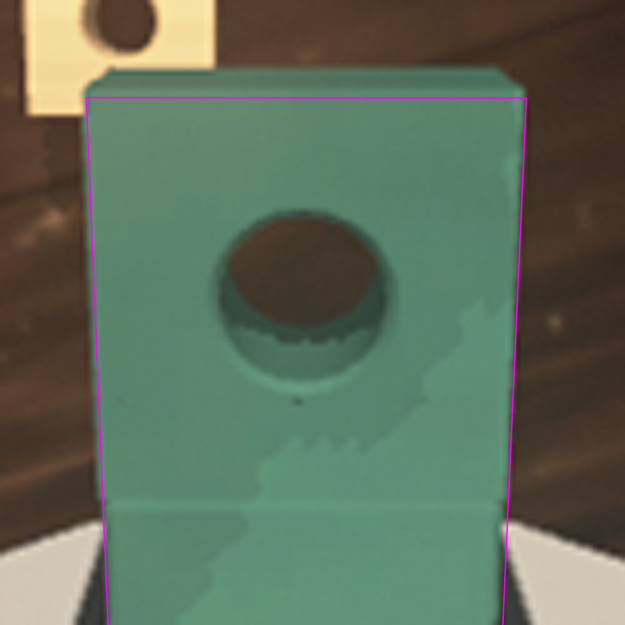

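View pics/p4.png

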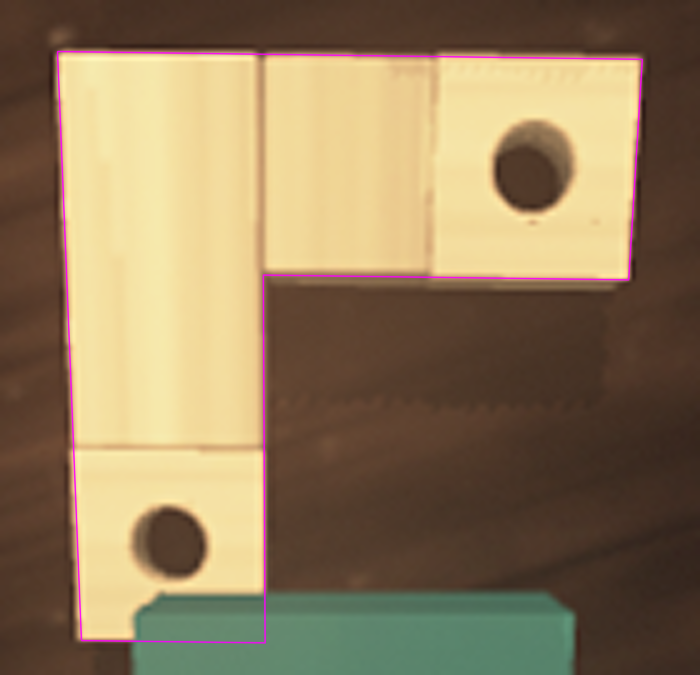

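The held bar matches its nominal place in the jaws within about 0.5 mm (10 px/mm in the crop; end edge at row 97). The pale fit is (0.4878, 0.0415), yaw 341.9. Next I'll go to hover.

```bash
python3 - <<'E'
from h import *
p=[.4878,.0415,np.radians(161.92)]; t=tf(p,np.array([[-.002,-.039]]))[0]; print(t)
rel([t[0],t[1],.11],161.92,4); 
E
```

```text
[0.50180469 0.07795365]
4 x row: [0.0234, 0.0091, 0.0223] [-0.0, -0.02, 0.19]
```

```bash
python3 -m pendant '[[[0.0234,0.0091,0.0223],[0,0,0.2],0.03],[[0.0234,0.0091,0.0223],[0,0,0.2],0.03],[[0.0234,0.0091,0.0223],[0,0,0.2],0.03],[[0.0234,0.0091,0.0223],[0,0,0.16],0.03],[[0,0,0.03],[0,0,0],0.03],[[0,0,0.015],[0,0,0],0.03],[[0,0,0.009],[0,0,0],0.03],[[0,0,0],[0,0,0],0.03],[[0,0,0],[0,0,0],0.03]]' 35
python3 - <<'E'
from h import *
st,im,d=look('w5',[])
p=[.4878,.0415,np.radians(161.92)]; t=tf(p,np.array([[-.002,-.039]]))[0]; 
rel([t[0],t[1],.027],161.92,3)
pp=[.4878,.0415,np.radians(341.92)]
overlay(im,[proj('wrist',np.c_[tf(pp,Lpoly),np.full(6,.022)],st),proj('wrist',np.c_[tf([.002,-.039,0],Lt),np.full(6,-.018)],TOOL)],'c5.png',None,1.5)
E
```

```text
clock: 8.78
position: [0.5035, 0.0776, 0.0572]
ee_rot: [0.492, 3.102, 0.001]
force: [-0.4, -0.3, -1.8]
width: 0.453
t 8.78 pos [0.5035 0.0776 0.0572] psi 161.96 tilt [0.001 0.   ] q [-0.43  0.47  0.23  2.05 -0.18  0.64  1.18] F [-0.4 -0.3 -1.8] w 41.6
3 x row: [0.0006, -0.0001, 0.0101] [0.01, 0.02, 0.01]
```

View pics/c5.png

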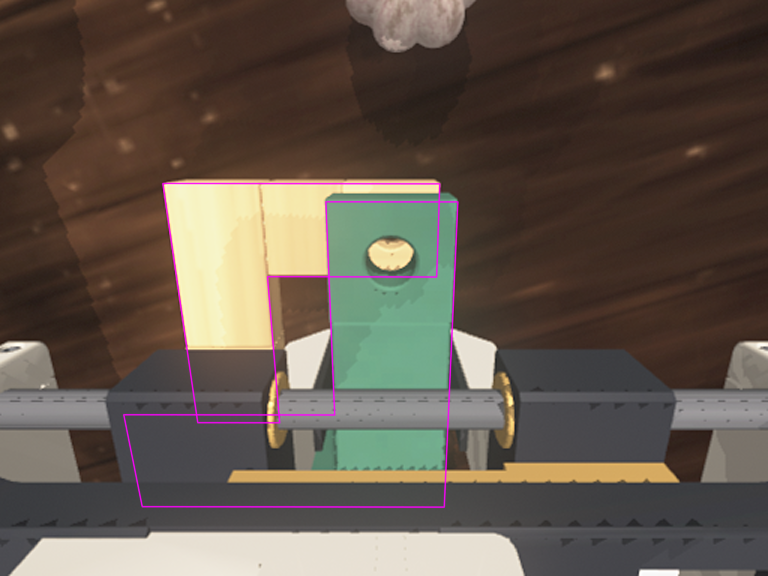

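```bash
python3 - <<'E'
from h import *
im,d,st=load('w5')
W=world('wrist',d,st); m=seg(im,'pale')&(abs(W[...,2]-.022)<.006)
w=np.zeros((384,512)); w[90:230,90:300]=1
ig=cv2.dilate(seg(im,'green').astype(np.uint8),np.ones((9,9)))>0; w[ig]=0; w[180:,170:]=0; w[230:]=0
p0=[.4878,.0415,np.radians(341.92)]
p,c=fit_w(m,w,.022,st,Lpoly,p0); print(p[:2],np.degrees(p[2]),c)
overlay(im,[proj('wrist',np.c_[tf(p,Lpoly),np.full(6,.022)],st)],'c5b.png',(95,105,315,255),3.5)
E
```

```text
[0.48785433 0.04215229] 342.0641861718923 1276.8193907752543
```

View pics/c5b.png

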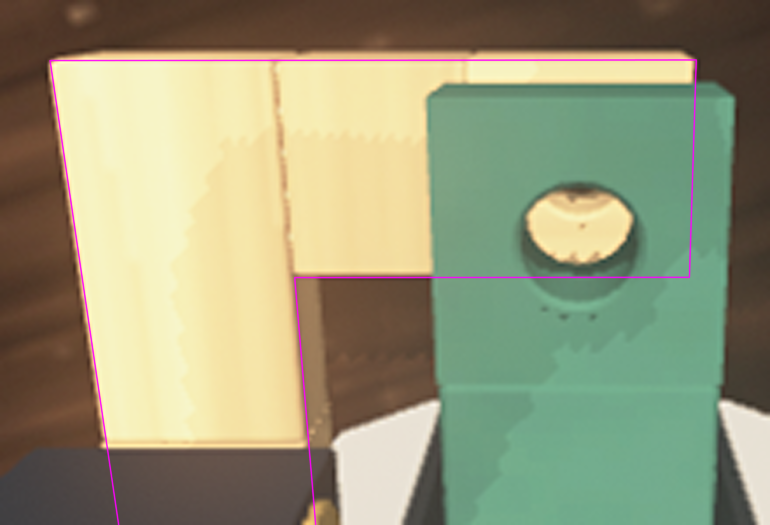

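```bash
python3 - <<'E'
from h import *
rel([.5018,.0783,.029],161.9,4)
E
```

```text
4 x row: [0.0005, 0.0, 0.007] [0.01, 0.01, 0.02]
```

```bash
python3 -m pendant '[[[0.0005,0,0.007],[0,0,0],0.03],[[0.0005,0,0.007],[0,0,0],0.03],[[0.0005,0,0.007],[0,0,0],0.03],[[0.0005,0,0.007],[0,0,0],0.03],[[0,0,0.001],[0,0,0],0.03],[[0,0,0.001],[0,0,0],0.03],[[0,0,0],[0,0,0],0.03]]' 35
python3 - <<'E'
from h import *
pose(); rel([.5018,.0783,.0262],161.9,2)
E
```

```text
clock: 9.7
position: [0.5012, 0.0783, 0.0266]
ee_rot: [0.492, 3.103, 0.0]
force: [0.3, 0.3, -1.8]
width: 0.452
t 9.7 pos [0.5012 0.0783 0.0266] psi 161.99 tilt [0. 0.] q [-0.42  0.52  0.21  2.07 -0.2   0.57  1.19] F [ 0.3  0.3 -1.8] w 41.5
2 x row: [-0.0003, 0.0001, 0.0002] [0.01, 0.01, 0.04]
```

```bash
python3 -m pendant '[[[-0.0005,0,0.0004],[0,0,0.1],0.03],[[0,0,0.0003],[0,0,0],0.03],[[0,0,0],[0,0,0],0.03]]' 35
python3 -c "
from h import *
pose()"
```

```text
clock: 10.07
position: [0.5017, 0.0782, 0.0259]
ee_rot: [0.494, 3.102, 0.0]
force: [1.4, 0.0, -1.7]
width: 0.458
t 10.07 pos [0.5017 0.0782 0.0259] psi 161.89 tilt [0. 0.] q [-0.42  0.52  0.21  2.07 -0.2   0.57  1.19] F [ 1.4  0.  -1.7] w 42.0
```

```bash
python3 -m pendant '[[[0,0,0.0004],[0,0,0],0.03],[[0,0,0],[0,0,0],0.03]]' 35
python3 -m pendant '[[[0,0,0],[0,0,0],0.046],[[0,0,0],[0,0,0],0.052],[[0,0,0],[0,0,0],0.058],[[0,0,0],[0,0,0],0.058],[[0,0,-0.01],[0,0,0],0.058],[[0,0,-0.03],[0,0,0],0.058],[[0,0,-0.05],[0,0,0],0.058],[[0,0,-0.06],[0,0,0],0.058],[[0,0,-0.02],[0,0,0],0.058]]' 35
python3 - <<'E'
from h import *
pose()
print(tf([.5018,.0783,np.radians(162)],np.array([[-.06,0]])))
rel([.5018+.06,.0783-.02,.2],162,4)
E
```

```text
clock: 10.32
position: [0.5016, 0.0782, 0.0258]
ee_rot: [0.494, 3.102, 0.0]
force: [-1.2, -0.3, 6.1]
width: 0.451
clock: 11.45
position: [0.5031, 0.0783, 0.1997]
ee_rot: [0.494, 3.097, 0.004]
force: [-0.4, 0.2, -1.1]
width: 0.632
t 11.45 pos [0.5031 0.0783 0.1997] psi 161.87 tilt [0.006 0.002] q [-0.5   0.27  0.3   1.91 -0.1   0.97  1.1 ] F [-0.4  0.2 -1.1] w 58.0
[[0.55886339 0.05975898]]
4 x row: [-0.0155, -0.0002, -0.0] [0.05, 0.07, -0.03]
```

Contact was gentle at 6 N. I'll back off along tool -x to view the stack.

```bash
python3 -m pendant '[[[-0.016,0,0],[0,0,0],0.075],[[-0.016,0,0],[0,0,0],0.075],[[-0.016,0,0],[0,0,0],0.075],[[-0.016,0,0],[0,0,0],0.075],[[-0.016,0,0],[0,0,0],0.075],[[0,0,0],[0,0,0],0.075]]' 35
python3 - <<'E'
from h import *
st,im,d=look('w6',[])
p,m,W=topfit(im,d,st,'green',.044,[.488,.042],show='f6.png')
q,_,_=topfit(im,d,st,'pale',.022,[.47,.03],init=[.4878,.042,np.radians(341.95)])
w=np.ones((384,512)); w[cv2.dilate(seg(im,'green').astype(np.uint8),np.ones((7,7)))>0]=0; w[215:]=0
mm=seg(im,'pale')&(abs(W[...,2]-.022)<.006)&(np.hypot(W[...,0]-.487,W[...,1]-.042)<.1)
pp,c=fit_w(mm,w,.022,st,Lpoly,[.4878,.042,np.radians(341.95)]); print('pale',pp,np.degrees(pp[2]),c)
overlay(im,[proj('wrist',np.c_[tf(pp,Lpoly),np.full(6,.022)],st),proj('wrist',np.c_[tf(p,Lpoly),np.full(6,.044)],st)],'c6.png',(170,50,350,230),4)
E
```

```text
clock: 12.2
position: [0.5785, 0.0525, 0.195]
ee_rot: [-0.496, -3.102, 0.001]
force: [-0.9, 0.1, -0.9]
width: 0.815
t 12.2 pos [0.5785 0.0525 0.195 ] psi 161.82 tilt [-0.    -0.001] q [-0.41  0.4   0.31  1.74 -0.14  1.02  1.21] F [-0.9  0.1 -0.9] w 74.8
green fit [0.4866 0.0418 2.821 ] yaw 161.63 cost 44.7 8036 zmed 0.0444
pale fit [0.4869 0.0412 5.9785] yaw 342.54 cost 3125.7 4423 zmed 0.0225
pale [0.4878703  0.04188072 5.96657671] 341.85966367349283 167.01501354731374
```

View pics/c6.png

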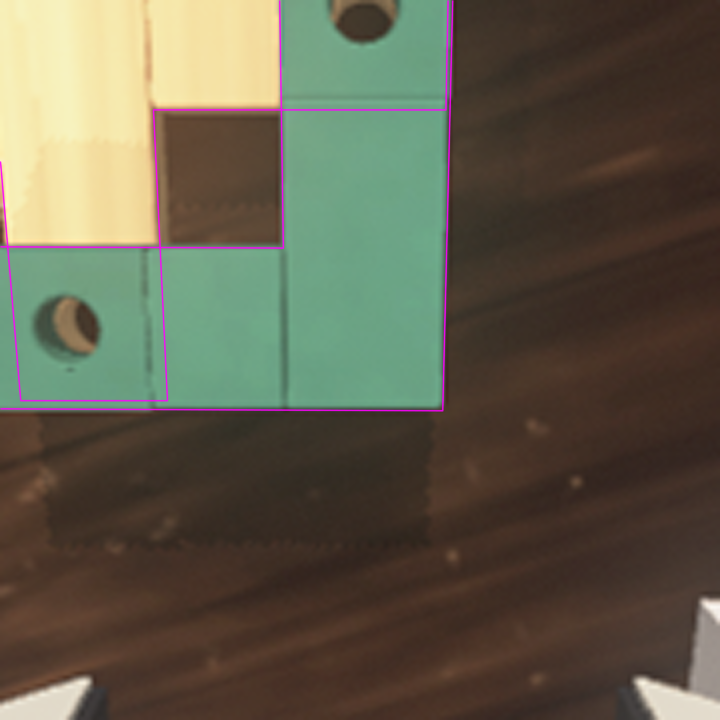

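View pics/f6.png

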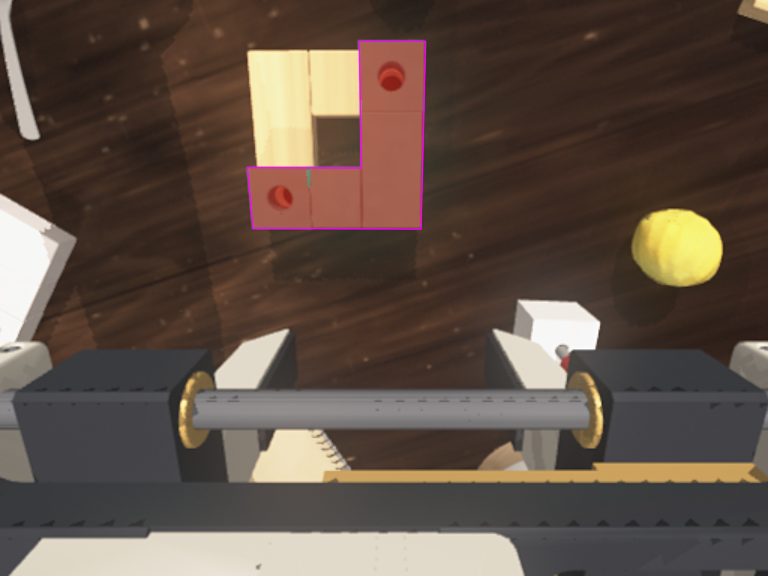

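Green lies on pale within about 1 mm: the fits agree to (-1.3, -0.1) mm and 0.2°, and its top is at 44 mm. Now for the white bar: I'll grip its leg along -x near the elbow, with tool psi about -53°.

```bash
python3 - <<'E'
from h import *
g=[.4794,-.2674,np.radians(217.2)]; t=tf(g,np.array([[-.039,-.002]]))[0]; print(t)
c=np.array([t[0]-.03*.605,t[1]+.03*.797,.24])
st=arm.observe(); R0=R.from_rotvec(st['ee_rot']).as_matrix()
# force long way: psi decreasing by 214.6 -> tool z +
N=22; a=(np.degrees(np.arctan2(R0[1,0],R0[0,0]))+52.8); d=R.from_rotvec([0,0,np.radians(a/N)])
S=sum((d**k).as_matrix() if k else np.eye(3) for k in range(N)); tt=R0.T@(c-st['position']); s=np.linalg.solve(S,tt); print(a/N,s)
p=st['position'].copy();A=R0.copy()
for k in range(N):
    p=p+A@s;A=A@d.as_matrix(); 
    if k%3==2:print(np.round(p,3))
E
```

```text
[ 0.50925547 -0.24222757]
9.756580762762582 [-0.02472651  0.00565638 -0.00203871]
[0.651 0.033 0.201]
[ 0.704 -0.019  0.207]
[ 0.726 -0.092  0.213]
[ 0.709 -0.165  0.219]
[ 0.659 -0.221  0.226]
[ 0.587 -0.245  0.232]
[ 0.513 -0.231  0.238]
```

```bash
python3 - <<'E'
from h import *
rel([.491,-.218,.24],161.8,6)
E
```

```text
6 x row: [-0.0003, -0.0474, -0.0075] [-0.0, -0.01, 0.01]
```

```bash
python3 -m pendant '[[[0,-0.0474,-0.0075],[0,0,0],0.075],[[0,-0.0474,-0.0075],[0,0,0],0.075],[[0,-0.0474,-0.0075],[0,0,0],0.075],[[0,-0.0474,-0.0075],[0,0,0],0.075],[[0,-0.0474,-0.0075],[0,0,0],0.075],[[0,-0.0474,-0.0075],[0,0,0],0.075],[[0,0,0],[0,0,10.2],0.075],[[0,0,0],[0,0,10.2],0.075],[[0,0,0],[0,0,10.2],0.075],[[0,0,0],[0,0,10.2],0.075]]' 35
python3 -m pendant '[[[0,0,0],[0,0,10.2],0.075],[[0,0,0],[0,0,10.2],0.075],[[0,0,0],[0,0,10.2],0.075],[[0,0,0],[0,0,10.2],0.075],[[0,0,0],[0,0,10.2],0.075],[[0,0,0],[0,0,10.2],0.075],[[0,0,0],[0,0,10.2],0.075],[[0,0,0],[0,0,10.2],0.075],[[0,0,0],[0,0,10.2],0.075]]' 35
python3 -c "
from h import *
pose()"
```

```text
clock: 13.5
position: [0.4886, -0.2164, 0.2404]
ee_rot: [-1.552, -2.731, -0.001]
force: [-0.6, -0.3, -0.5]
width: 0.821
clock: 14.62
position: [0.4887, -0.2163, 0.2404]
ee_rot: [-3.041, -0.786, -0.001]
force: [-0.2, -0.1, -0.2]
width: 0.819
t 14.62 pos [ 0.4887 -0.2163  0.2404] psi 28.98 tilt [0.    0.001] q [-0.38  0.36  0.94  1.82 -0.33  1.12 -0.38] F [-0.2 -0.1 -0.2] w 75.2
```

```bash
python3 -m pendant '[[[0,0,0],[0,0,10.2],0.075],[[0,0,0],[0,0,10.2],0.075],[[0,0,0],[0,0,10.2],0.075],[[0,0,0],[0,0,10.2],0.075],[[0,0,0],[0,0,10.2],0.075],[[0,0,0],[0,0,10.2],0.075],[[0,0,0],[0,0,10.2],0.075],[[0,0,0],[0,0,10.2],0.075],[[0,0,0],[0,0,0],0.075]]' 35
python3 - <<'E'
from h import *
st,im,d=look('w7',['white_bar'])
p,m,W=topfit(im,d,st,'white',.022,[.479,-.267],show='f7.png')
t=tf(p,np.array([[-.039,-.002]]))[0]; print(t)
rel([t[0],t[1],.09],np.degrees(p[2])+90,5)
E
```

```text
clock: 15.75
position: [0.4888, -0.2164, 0.2402]
ee_rot: [-2.82, 1.383, 0.001]
force: [-0.2, 0.6, -0.9]
width: 0.82
t 15.75 pos [ 0.4888 -0.2164  0.2402] psi -52.23 tilt [-0.     0.001] q [-0.54  0.51  1.28  1.83 -0.53  1.2  -1.57] F [-0.2  0.6 -0.9] w 75.3
white fit [ 0.4799 -0.2739  3.8079] yaw 218.18 cost 8.8 5011 zmed 0.0224
[ 0.50932147 -0.2482421 ]
5 x row: [0.0075, 0.0007, 0.0301] [-0.0, 0.01, -0.05]
```

View pics/f7.png

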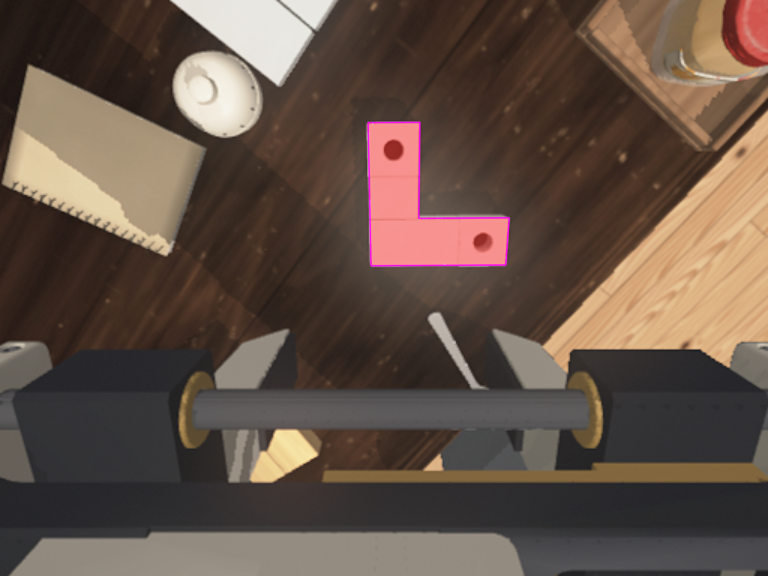

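The fit is tight: white elbow at (395,243), with the spoon and timer clear of the fingers. q3 is near its limit at 1.28, so I'll descend in steps.

```bash
python3 -m pendant '[[[0.0075,0.0007,0.02],[0,0,0],0.075],[[0.0075,0.0007,0.03],[0,0,0],0.075],[[0.0075,0.0007,0.03],[0,0,0],0.075],[[0.0075,0.0007,0.03],[0,0,0],0.075],[[0.0075,0.0007,0.03],[0,0,-0.25],0.075],[[0,0,0.01],[0,0,0],0.075],[[0,0,0],[0,0,0],0.075]]' 35
python3 - <<'E'
from h import *
st,im,d=look('w8',[])
rel([.5093,-.2482,.004],218.18+90,4)
overlay(im,[proj('wrist',np.c_[tf([.4799,-.2739,3.8079],Lpoly),np.full(6,.022)],st)],'c8.png',None,1.5)
E
```

```text
clock: 16.73
position: [0.5089, -0.2486, 0.0904]
ee_rot: [-2.824, 1.377, 0.001]
force: [-0.1, -0.1, 0.7]
width: 0.816
t 16.73 pos [ 0.5089 -0.2486  0.0904] psi -52.0 tilt [-0.001  0.   ] q [-0.31  0.71  1.04  1.92 -0.75  0.96 -1.38] F [-0.1 -0.1  0.7] w 74.9
4 x row: [-0.0001, -0.0001, 0.0218] [-0.01, -0.0, -0.05]
```

View pics/c8.png

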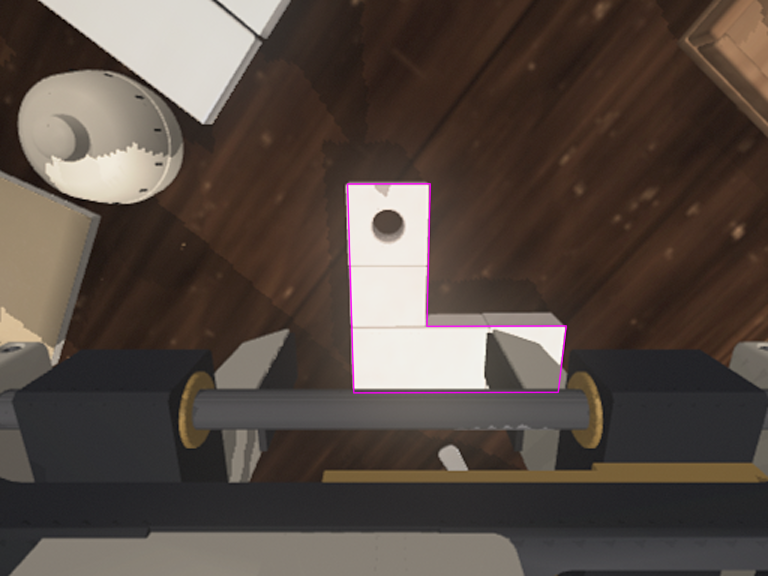

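The model matches at close range too. I'll descend and grip.

```bash
python3 -m pendant '[[[0,0,0.03],[0,0,-0.2],0.075],[[0,0,0.03],[0,0,0],0.075],[[0,0,0.016],[0,0,0],0.075],[[0,0,0.01],[0,0,0],0.075],[[0,0,0],[0,0,0],0.075]]' 35
python3 -m pendant '[[[0,0,0],[0,0,0],0.03],[[0,0,0],[0,0,0],0.03],[[0,0,0],[0,0,0],0.03],[[0,0,0],[0,0,0],0.03],[[0,0,0],[0,0,0],0.03]]' 35
python3 -c "
from h import *
pose()"
```

```text
clock: 17.4
position: [0.5094, -0.2489, 0.0046]
ee_rot: [-2.825, 1.374, -0.0]
force: [0.7, 0.0, 0.5]
width: 0.817
clock: 18.02
position: [0.5095, -0.2488, 0.0046]
ee_rot: [-2.825, 1.374, -0.001]
force: [0.2, 0.7, 2.9]
width: 0.453
t 18.02 pos [ 0.5095 -0.2488  0.0046] psi -51.86 tilt [0. 0.] q [-0.23  0.81  0.91  1.97 -0.89  0.82 -1.28] F [0.2 0.7 2.9] w 41.6
```

```bash
python3 -m pendant '[[[0,0,-0.01],[0,0,0],0.03],[[0,0,-0.03],[0,0,0],0.03],[[0,0,-0.04],[0,0,0],0.03],[[0,0,-0.05],[0,0,0],0.03],[[0,0,-0.05],[0,0,0],0.03],[[0,0,-0.016],[0,0,0],0.03]]' 35
python3 - <<'E'
from h import *
pose()
rel([.4535,-.063,.2],72,14)
E
```

```text
clock: 18.77
position: [0.5098, -0.2499, 0.2035]
ee_rot: [-2.825, 1.375, -0.006]
force: [0.3, -1.0, -1.4]
width: 0.456
t 18.77 pos [ 0.5098 -0.2499  0.2035] psi -51.89 tilt [ 0.003 -0.001] q [-0.4   0.59  1.18  1.81 -0.6   1.16 -1.5 ] F [ 0.3 -1.  -1.4] w 41.8
14 x row: [-0.0033, -0.0167, 0.0002] [0.01, -0.02, -8.85]
```

```bash
python3 -m pendant '[[[-0.0033,-0.0167,0],[0,0,-8.85],0.03],[[-0.0033,-0.0167,0],[0,0,-8.85],0.03],[[-0.0033,-0.0167,0],[0,0,-8.85],0.03],[[-0.0033,-0.0167,0],[0,0,-8.85],0.03],[[-0.0033,-0.0167,0],[0,0,-8.85],0.03],[[-0.0033,-0.0167,0],[0,0,-8.85],0.03],[[-0.0033,-0.0167,0],[0,0,-8.85],0.03]]' 35
python3 -m pendant '[[[-0.0033,-0.0167,0],[0,0,-8.85],0.03],[[-0.0033,-0.0167,0],[0,0,-8.85],0.03],[[-0.0033,-0.0167,0],[0,0,-8.85],0.03],[[-0.0033,-0.0167,0],[0,0,-8.85],0.03],[[-0.0033,-0.0167,0],[0,0,-8.85],0.03],[[-0.0033,-0.0167,0],[0,0,-8.85],0.03],[[-0.0033,-0.0167,0],[0,0,-8.85],0.03],[[0,0,0],[0,0,0],0.03],[[0,0,0],[0,0,0],0.03]]' 35
python3 - <<'E'
from h import *
st,im,d=look('w9',[])
p,m,W=topfit(im,d,st,'green',.044,[.488,.042],show='f9.png')
w=np.ones((384,512)); w[cv2.dilate(seg(im,'green').astype(np.uint8),np.ones((7,7)))>0]=0; w[130:]=0
mm=seg(im,'pale')&(abs(W[...,2]-.022)<.006)&(np.hypot(W[...,0]-.487,W[...,1]-.042)<.1)
pp,c=fit_w(mm,w,.022,st,Lpoly,[.4878,.042,np.radians(341.95)]); print('pale',pp,np.degrees(pp[2]),c)
save('m9.png',(mm*255).astype(np.uint8)[...,None].repeat(3,2),1)
overlay(im,[proj('wrist',np.c_[tf(pp,Lpoly),np.full(6,.022)],st),proj('wrist',np.c_[tf(p,Lpoly),np.full(6,.044)],st),proj('wrist',np.c_[tf([.002,.039,0],Lpoly),np.full(6,-.0175)],TOOL)],'c9.png',(170,0,350,140),4)
overlay(im,[proj('wrist',np.c_[tf([.002,.039,0],Lpoly),np.full(6,-.0175)],TOOL)],'c9b.png',(200,115,325,240),5)
E
```

```text
clock: 19.65
position: [0.5363, -0.1379, 0.1997]
ee_rot: [-3.128, -0.284, 0.002]
force: [-0.9, -0.5, -1.5]
width: 0.455
clock: 20.78
position: [0.4532, -0.0626, 0.2004]
ee_rot: [2.544, 1.843, 0.0]
force: [-0.5, -0.3, -1.5]
width: 0.453
t 20.77 pos [ 0.4532 -0.0626  0.2004] psi 71.86 tilt [ 0. -0.] q [-0.53  0.2   0.66  2.04 -0.15  0.95 -0.11] F [-0.5 -0.3 -1.5] w 41.6
green fit [0.4875 0.0428 2.8473] yaw 163.14 cost 879.8 8044 zmed 0.0444
pale [0.48788894 0.0416958  5.98430677] 342.8755211065261 767.61601977398
```

View pics/c9.png

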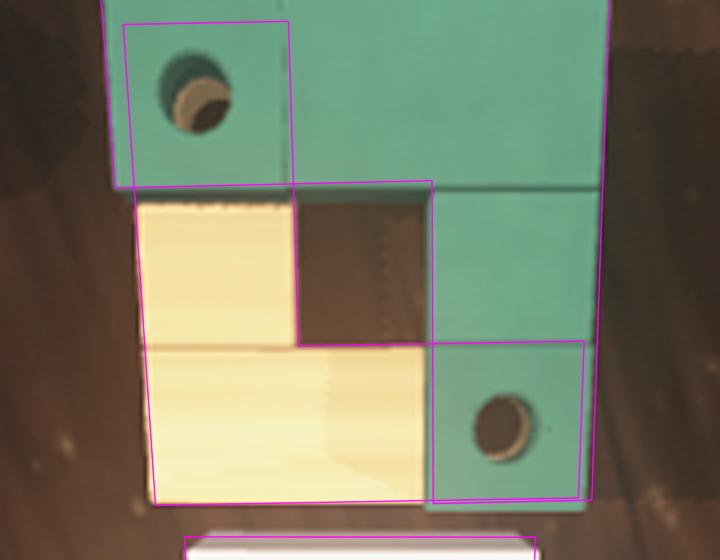

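View pics/c9b.png

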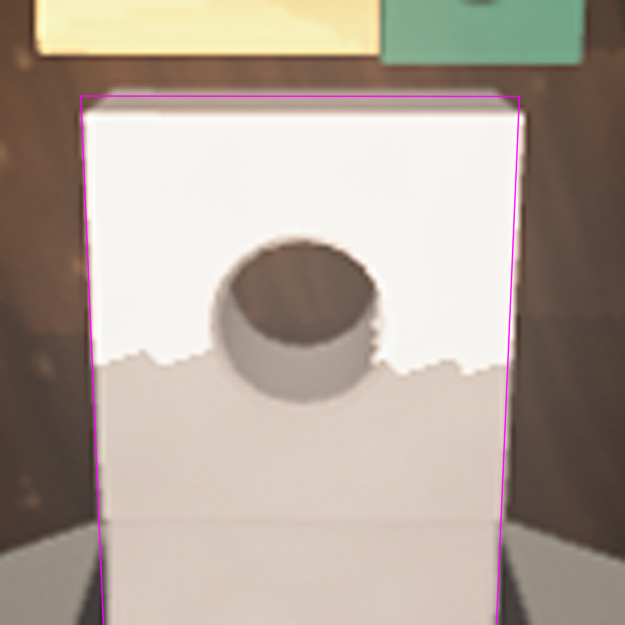

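View pics/f9.png

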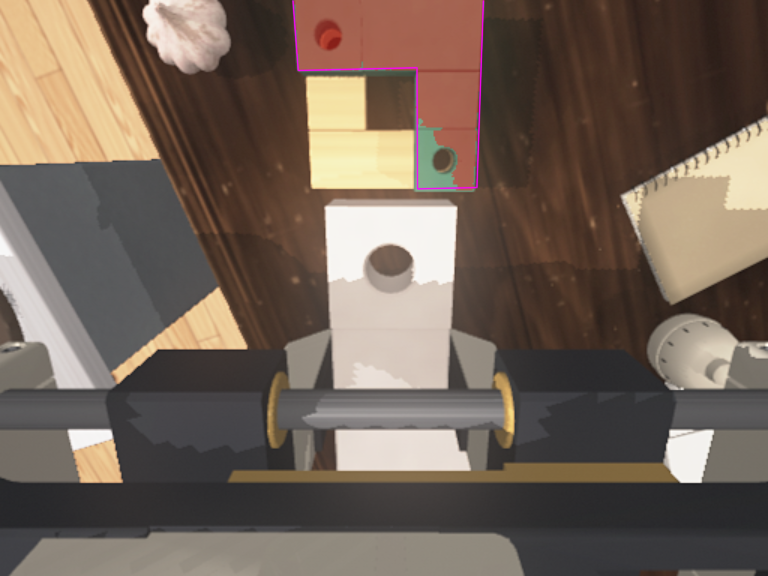

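The held white bar is about 1.4 mm off nominal along tool x (end edge at row 112 against 97 in the crop). The green colour mask broke in shadow, so I'll refit it.

```bash
python3 - <<'E'
from h import *
im,d,st=load('w9')
W=world('wrist',d,st)
hsv=cv2.cvtColor(im,cv2.COLOR_RGB2HSV).astype(int)
g=(hsv[...,0]>60)&(hsv[...,0]<100)&(hsv[...,1]>40)&(W[...,2]>.036)&(W[...,2]<.052)
g[135:]=0; g=cv2.morphologyEx(g.astype(np.uint8),cv2.MORPH_CLOSE,np.ones((5,5)))
n,lab,s,_=cv2.connectedComponentsWithStats(g); g=fillholes(lab==1+np.argmax(s[1:,4]))
w=np.ones((384,512)); w[132:]=0
p,c=fit_w(g,w,.044,st,Lpoly,[.487,.042,np.radians(161.8)]); print('green',p,np.degrees(p[2]),c)
w2=w.copy(); w2[cv2.dilate(g.astype(np.uint8),np.ones((5,5)))>0]=0
w2[:57]=0
m=seg(im,'pale')&(abs(W[...,2]-.022)<.008)
pp,c=fit_w(m,w2,.022,st,Lpoly,[.4878,.042,np.radians(341.95)]); print('pale',pp,np.degrees(pp[2]),c)
overlay(im,[proj('wrist',np.c_[tf(pp,Lpoly),np.full(6,.022)],st),proj('wrist',np.c_[tf(p,Lpoly),np.full(6,.044)],st)],'c9.png',(170,0,350,140),4)
# held white: top-face mask
h=fillholes((hsv[...,1]<60)&(hsv[...,2]>140)&(W[...,2]>.19)); 
WT=world('wrist',d,TOOL); print(np.round(np.median(WT[140:200,235:285,2]),4))
E
```

```text
green [0.48640935 0.04129009 2.82747059] 162.002131482946 22.49482001283988
pale [0.48790072 0.04106113 5.97128828] 342.12961674335514 10.255001116300178
-0.0176
```

View pics/c9.png

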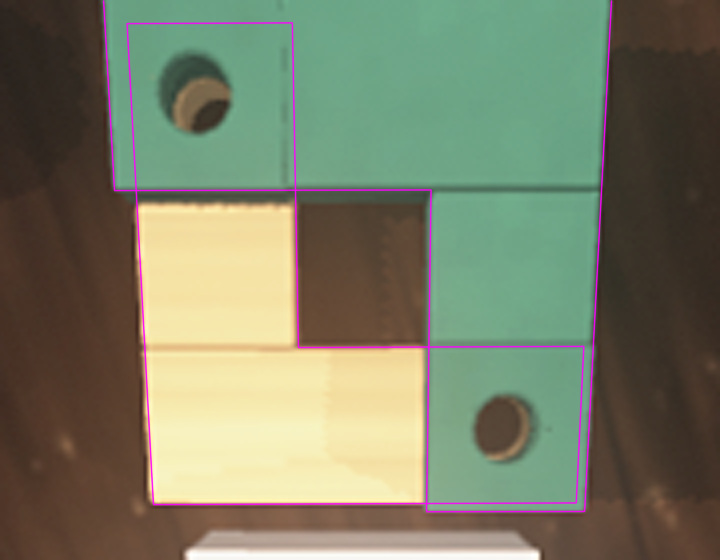

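Green is offset from pale by 1.5 mm, which is acceptable. I'll aim white at the mean of the two.

```bash
python3 - <<'E'
from h import *
a=np.radians(72.05); X=np.array([np.cos(a),np.sin(a)]);Y=np.array([np.sin(a),-np.cos(a)])
t=np.array([.4871,.0413])-X*.0006-Y*.0393-X*.0006; print(t)
rel([t[0],t[1],.08],72.05,6)
E
```

```text
[0.44934307 0.05227016]
6 x row: [0.018, -0.0066, 0.0201] [0.0, 0.0, -0.03]
```

```bash
python3 -m pendant '[[[0.018,-0.0066,0.02],[0,0,0],0.03],[[0.018,-0.0066,0.02],[0,0,0],0.03],[[0.018,-0.0066,0.02],[0,0,0],0.03],[[0.018,-0.0066,0.02],[0,0,0],0.03],[[0.018,-0.0066,0.02],[0,0,0],0.03],[[0.018,-0.0066,0.02],[0,0,-0.2],0.03],[[0,0,0],[0,0,0],0.03],[[0,0,0],[0,0,0],0.03]]' 35
python3 - <<'E'
from h import *
st,im,d=look('w10',[])
rel([.4493,.0523,.053],72.05,4)
overlay(im,[proj('wrist',np.c_[tf([.4864,.0413,np.radians(162)],Lpoly),np.full(6,.044)],st),proj('wrist',np.c_[tf([.0006,.0393,0],Lpoly),np.full(6,-.0175)],TOOL)],'c10.png',(120,80,400,290),2.8)
E
```

```text
clock: 21.82
position: [0.4491, 0.0517, 0.0807]
ee_rot: [2.538, 1.85, -0.0]
force: [-0.3, -1.0, -1.7]
width: 0.455
t 21.82 pos [0.4491 0.0517 0.0807] psi 72.16 tilt [ 0.    -0.001] q [-0.65  0.39  0.53  2.18 -0.32  0.65 -0.2 ] F [-0.3 -1.  -1.7] w 41.8
4 x row: [0.0002, -0.0, 0.007] [0.02, -0.0, 0.02]
```

View pics/c10.png

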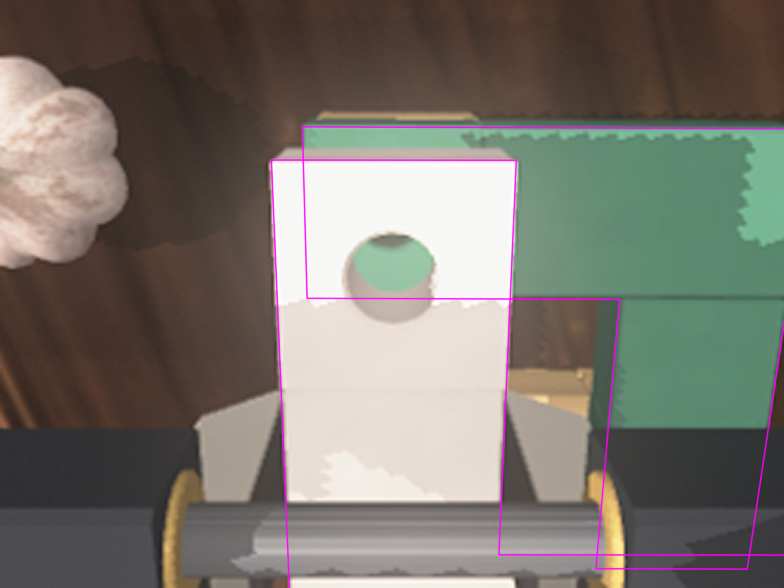

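```bash
python3 - <<'E'
from h import *
im,d,st=load('w10')
o=np.clip(im.astype(float)*1.4,0,255).astype(np.uint8)
overlay(o,[proj('wrist',np.c_[tf([.4864,.0413,np.radians(162)],Lpoly),np.full(6,.044)],st),proj('wrist',np.c_[tf([.4879,.0413,np.radians(342)],Lpoly),np.full(6,.022)],st)],'c10b.png',(290,110,420,235),6)
W=world('wrist',d,st); print(np.round(W[215,300:345:2],3)[:, [0,2]].tolist())
E
```

```text
[[0.475, 0.099], [0.478, 0.009], [0.48, 0.009], [0.482, 0.009], [0.483, 0.008], [0.485, 0.009], [0.486, 0.009], [0.488, 0.01], [0.49, 0.009], [0.491, 0.01], [0.493, 0.008], [0.494, 0.01], [0.496, 0.009], [0.498, 0.009], [0.499, 0.01], [0.501, 0.009], [0.5, 0.026], [0.501, 0.03], [0.502, 0.035], [0.503, 0.042], [0.504, 0.045], [0.505, 0.045], [0.506, 0.044]]
```

View pics/c10b.png

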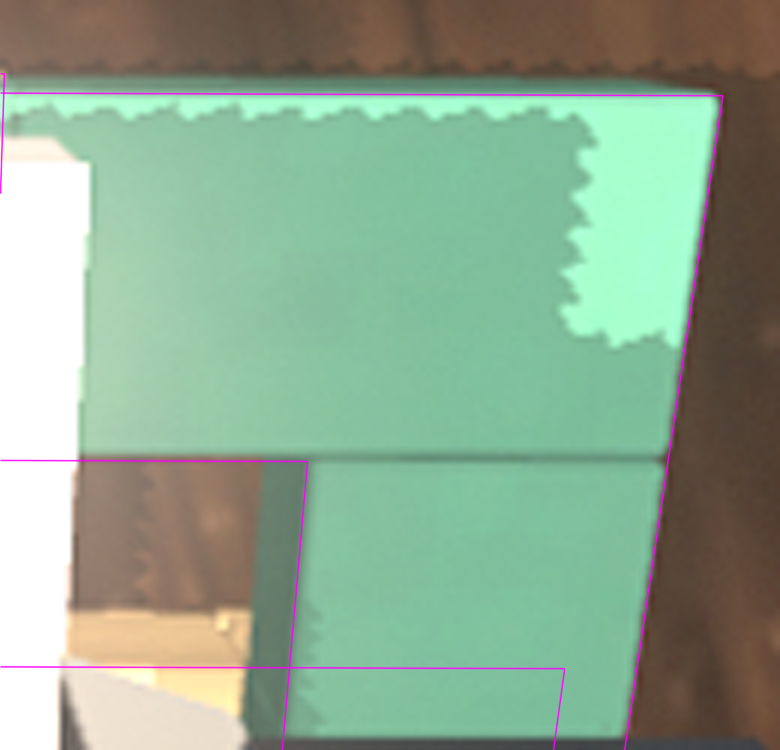

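Green's outline matches up close. Lowering white now.

```bash
python3 -m pendant '[[[0.0003,0,0.008],[0,0,0],0.03],[[0.0003,0,0.008],[0,0,0],0.03],[[0.0002,0,0.006],[0,0,0.1],0.03],[[0,0,0.004],[0,0,0],0.03],[[0,0,0.002],[0,0,0],0.03],[[0,0,0.001],[0,0,0],0.03],[[0,0,0],[0,0,0],0.03]]' 35
python3 - <<'E'
from h import *
pose(); rel([.4493,.0523,.0488],72.05,2)
E
```

```text
clock: 22.75
position: [0.4488, 0.0532, 0.0515]
ee_rot: [2.539, 1.85, 0.0]
force: [0.4, -0.5, -1.9]
width: 0.455
t 22.75 pos [0.4488 0.0532 0.0515] psi 72.14 tilt [0. 0.] q [-0.61  0.44  0.49  2.2  -0.37  0.58 -0.16] F [ 0.4 -0.5 -1.9] w 41.8
2 x row: [-0.0004, 0.0004, 0.0013] [0.0, -0.0, 0.04]
```

```bash
python3 -m pendant '[[[-0.0004,0.0004,0.0012],[0,0,0],0.03],[[-0.0004,0.0004,0.0008],[0,0,0],0.03],[[0,0,0.0005],[0,0,0],0.03],[[0,0,0],[0,0,0],0.03]]' 35
python3 - <<'E'
from h import *
pose()
E
```

```text
clock: 23.25
position: [0.4492, 0.0522, 0.0489]
ee_rot: [-2.539, -1.85, 0.0]
force: [0.2, -0.1, -2.0]
width: 0.452
t 23.25 pos [0.4492 0.0522 0.0489] psi 72.13 tilt [-0.  0.] q [-0.6   0.44  0.48  2.2  -0.38  0.57 -0.15] F [ 0.2 -0.1 -2. ] w 41.5
```

```bash
python3 -m pendant '[[[0,0,0.0004],[0,0,0],0.03],[[0,0,0.0002],[0,0,0],0.03],[[0,0,0],[0,0,0],0.03]]' 35
```

```text
clock: 23.62
position: [0.4492, 0.0523, 0.0485]
ee_rot: [-2.539, -1.849, -0.0]
force: [-1.7, -0.6, 5.6]
width: 0.455
```

Contact at 5.6 N. I'll release, rise and back off to look.

```bash
python3 -m pendant '[[[0,0,0],[0,0,0],0.046],[[0,0,0],[0,0,0],0.052],[[0,0,0],[0,0,0],0.058],[[0,0,0],[0,0,0],0.058],[[0,0,-0.01],[0,0,0],0.058],[[0,0,-0.03],[0,0,0],0.058],[[0,0,-0.05],[0,0,0],0.058],[[-0.02,0,-0.05],[0,0,0],0.058],[[-0.04,0,-0.02],[0,0,0],0.058],[[0,0,0],[0,0,0],0.058]]' 35
python3 - <<'E'
from h import *
st,im,d=look('w11',[])
W=world('wrist',d,st)
hsv=cv2.cvtColor(im,cv2.COLOR_RGB2HSV).astype(int)
m=(hsv[...,1]<70)&(hsv[...,2]>120)&(abs(W[...,2]-.066)<.008)&(np.hypot(W[...,0]-.487,W[...,1]-.042)<.12)
n,lab,s,_=cv2.connectedComponentsWithStats(m.astype(np.uint8)); m=fillholes(lab==1+np.argmax(s[1:,4]))
w=np.ones((384,512)); w[225:]=0
p,c=fit_w(m,w,.066,st,Lpoly,[.487,.042,np.radians(342)]); print('white',p,np.degrees(p[2]),c,np.median(W[m][:,2]))
g=(hsv[...,0]>60)&(hsv[...,0]<100)&(hsv[...,1]>40)&(abs(W[...,2]-.044)<.007)
w2=w.copy(); w2[cv2.dilate(m.astype(np.uint8),np.ones((5,5)))>0]=0
q,c=fit_w(g,w2,.044,st,Lpoly,[.4864,.0413,np.radians(162)]); print('green',q,np.degrees(q[2]),c)
overlay(im,[proj('wrist',np.c_[tf(p,Lpoly),np.full(6,.066)],st),proj('wrist',np.c_[tf(q,Lpoly),np.full(6,.044)],st)],'c11.png',None,1.5)
E
```

```text
clock: 24.88
position: [0.431, -0.0072, 0.2104]
ee_rot: [2.543, 1.844, 0.006]
force: [-0.4, 0.3, -1.1]
width: 0.631
t 24.88 pos [ 0.431  -0.0072  0.2104] psi 71.9 tilt [0.003 0.002] q [-0.71  0.13  0.68  2.08 -0.1   0.96 -0.28] F [-0.4  0.3 -1.1] w 58.0
white [0.48697501 0.04027837 5.97233819] 342.18977205518075 26.261753786335976 0.06641716714741824
green [0.4860182  0.04142166 2.82691675] 161.97039884497755 13.61199292138446
```

View pics/c11.png

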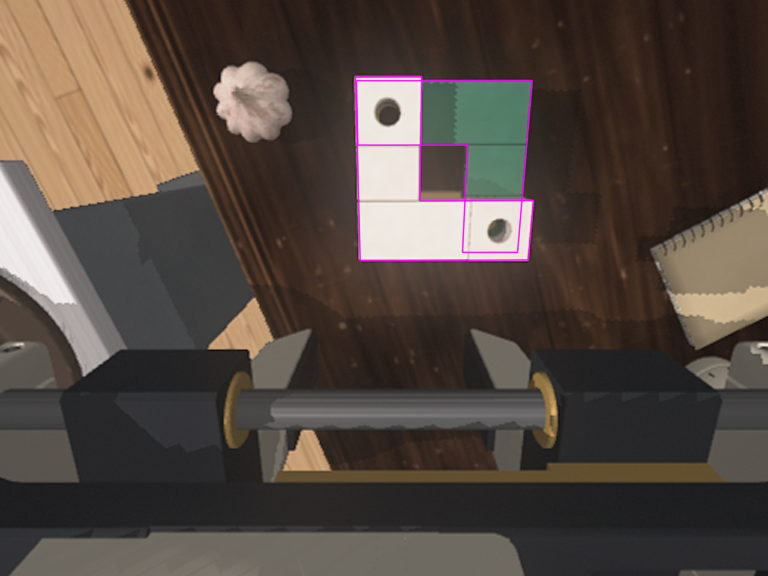

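White sits within about 1 mm of both lower bars, with its top at 66 mm. Now the pin.

```bash
python3 - <<'E'
from h import *
rel([.665,.155,.24],162,10)
for a in (342.05,): print('holes',tf([.4871,.0411,np.radians(a)],holes))
E
```

```text
10 x row: [0.0065, 0.0308, -0.003] [0.02, -0.0, -9.0]
holes [[ 0.51218242 -0.008021  ]
 [ 0.46201758  0.090221  ]]
```

```bash
python3 -m pendant '[[[0.0065,0.0308,-0.003],[0,0,-9],0.058],[[0.0065,0.0308,-0.003],[0,0,-9],0.058],[[0.0065,0.0308,-0.003],[0,0,-9],0.058],[[0.0065,0.0308,-0.003],[0,0,-9],0.058],[[0.0065,0.0308,-0.003],[0,0,-9],0.058],[[0.0065,0.0308,-0.003],[0,0,-9],0.058],[[0.0065,0.0308,-0.003],[0,0,-9],0.058],[[0.0065,0.0308,-0.003],[0,0,-9],0.058],[[0.0065,0.0308,-0.003],[0,0,-9],0.058],[[0.0065,0.0308,-0.003],[0,0,-9],0.058]]' 20
python3 -m pendant '[[[0,0,0],[0,0,0],0.05]]'
python3 - <<'E'
from h import *
st,im,d=look('w12',['pin_head','pin_stand'])
W=world('wrist',d,st); h=cv2.cvtColor(im,cv2.COLOR_RGB2HSV).astype(int)
m=((h[...,0]<8)|(h[...,0]>172))&(h[...,1]>150)&(h[...,2]>80)&(W[...,2]>.05)&(W[...,2]<.12)
n,lab,s,c=cv2.connectedComponentsWithStats(m.astype(np.uint8))
for k in range(1,n):
    if s[k,4]>60:
        P=W[lab==k]; t=P[P[:,2]>.093]; print(s[k],'z',P[:,2].min(),P[:,2].max(),'top',len(t),t[:,:2].mean(0),(t[:,:2].min(0)+t[:,:2].max(0))/2, np.ptp(t[:,:2],axis=0))
E
```

```text
clock: 26.18
position: [0.6644, 0.158, 0.2369]
ee_rot: [-0.479, -3.103, 0.001]
force: [-0.1, -0.1, -0.5]
width: 0.629
clock: 26.3
position: [0.664, 0.1609, 0.2367]
ee_rot: [-0.477, -3.103, -0.002]
force: [0.3, -0.6, -0.3]
width: 0.573
t 26.3 pos [0.664  0.1609 0.2367] psi 162.52 tilt [-0.002  0.002] q [-0.5   0.53  0.3   1.41 -0.16  1.22  1.08] F [ 0.3 -0.6 -0.3] w 52.6
pin_head 0.91 [265.7 194.8  18.4  25.6] 389 [0.6851 0.1563 0.0951]
pin_head 0.58 [134.3  32.9  87.5  65.7] 1058 [0.4727 0.0266 0.0213]
pin_head 0.36 [ 97.   54.  131.6 105. ] 7571 [0.4748 0.0151 0.0664]
pin_stand 0.55 [261.3 184.3  42.4  45.7] 1463 [0.6773 0.1609 0.0453]
[254 184  17  22 304] z 0.0691602603853354 0.0986900086058557 top 220 [0.68698281 0.15557349] [0.68745808 0.15549208] [0.017316   0.01876965]
```

View pics/w12.png

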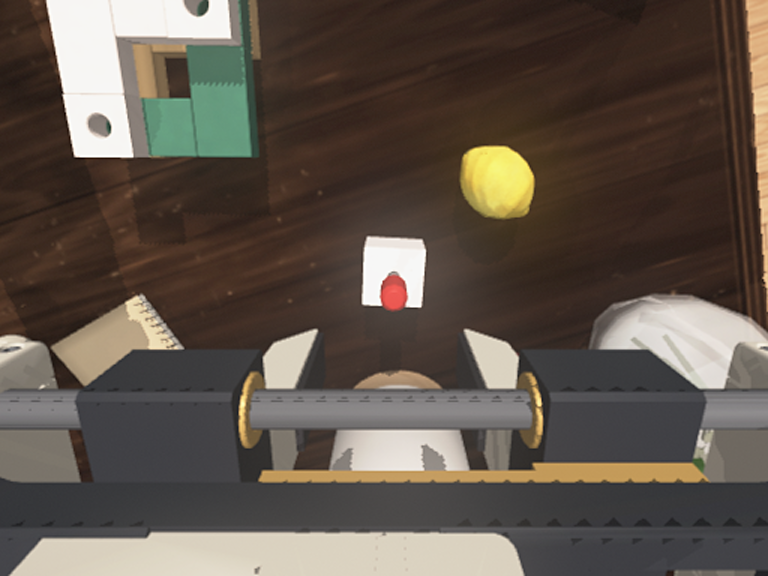

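The pin head is at (394,292) in its stand at (394,272), with the lemon and crock clear of it. I'll cross-check the stand centre and the head.

```bash
python3 - <<'E'
from h import *
im,d,st=load('w12'); W=world('wrist',d,st); h=cv2.cvtColor(im,cv2.COLOR_RGB2HSV).astype(int)
m=(h[...,1]<60)&(h[...,2]>120)&(abs(W[...,2]-.045)<.004)&(np.hypot(W[...,0]-.68,W[...,1]-.157)<.05)
m=fillholes(m)
Sq=np.array([[-1,-1],[1,-1],[1,1],[-1,1]])*.025
red=((h[...,0]<8)|(h[...,0]>172))&(h[...,1]>100); w=np.ones((384,512)); w[cv2.dilate(red.astype(np.uint8),np.ones((7,7)))>0]=0
p,c=fit_w(m,w,.045,st,Sq,[.682,.157,np.radians(0)]); p2,c2=fit_w(m,w,.045,st,Sq,[.682,.157,np.radians(-18)]);print(p,np.degrees(p[2]),c,p2,c2)
th=np.linspace(0,2*np.pi,40); C=np.c_[np.cos(th),np.sin(th)]*.0105
if c2<c:p=p2
overlay(im,[proj('wrist',np.c_[tf(p,Sq),np.full(4,.045)],st),proj('wrist',np.c_[C+[.687,.1555],np.full(40,.097)],st),proj('wrist',np.c_[C+p[:2],np.full(40,.097)],st)],'c12.png',(225,145,300,220),9)
t=[.687,.156]
rel([.686,.156,.11],162,5)
E
```

```text
[ 0.68701125  0.15620591 -0.3583683 ] -20.53299098790629 4.657843470058882 [ 0.68701653  0.15607009 -0.35714554] 4.910309723618138
5 x row: [-0.0042, 0.0015, 0.0255] [-0.02, -0.01, 0.01]
```

View pics/c12.png

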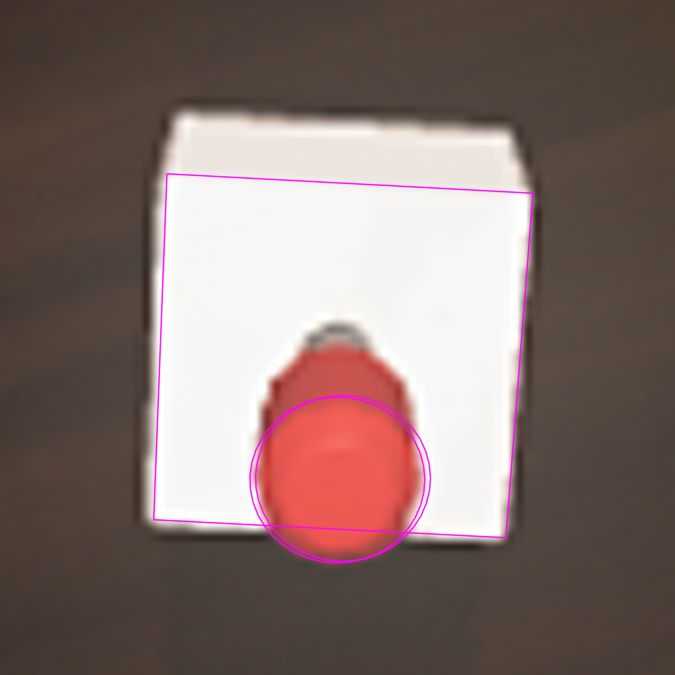

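Head and stand agree at (0.687, 0.156). Descending to grip.

```bash
python3 -m pendant '[[[-0.005,0.0012,0.02],[0,0,0.1],0.05],[[-0.005,0.0012,0.025],[0,0,0.1],0.05],[[-0.005,0.0012,0.025],[0,0,0.1],0.05],[[-0.005,0.0012,0.025],[0,0,0.1],0.05],[[-0.0045,0.0012,0.025],[0,0,0.1],0.05],[[0,0,0],[0,0,0],0.05],[[0,0,0],[0,0,0],0.05]]' 20
python3 - <<'E'
from h import *
pose(); rel([.687,.156,.071],162,3)
E
```

```text
clock: 27.32
position: [0.6898, 0.1536, 0.1186]
ee_rot: [0.503, 3.101, -0.0]
force: [-0.4, 0.2, -0.2]
width: 0.542
t 27.32 pos [0.6898 0.1536 0.1186] psi 161.58 tilt [ 0. -0.] q [-0.46  0.67  0.27  1.48 -0.2   1.02  1.11] F [-0.4  0.2 -0.2] w 49.8
3 x row: [0.0011, 0.0005, 0.0159] [-0.0, 0.01, -0.14]
```

```bash
python3 -m pendant '[[[0.0011,0.0005,0.01],[0,0,-0.1],0.05],[[0.0011,0.0005,0.016],[0,0,-0.1],0.05],[[0.0011,0.0005,0.016],[0,0,-0.1],0.05],[[0,0,0.0055],[0,0,0],0.05],[[0,0,0],[0,0,0],0.05]]' 20
python3 -m pendant '[[[0,0,0],[0,0,0],0.01],[[0,0,0],[0,0,0],0.01],[[0,0,0],[0,0,0],0.01],[[0,0,0],[0,0,0],0.01],[[0,0,0],[0,0,0],0.01]]' 20
python3 - <<'E'
from h import *
pose()
E
```

```text
clock: 27.95
position: [0.6866, 0.1565, 0.0701]
ee_rot: [-0.493, -3.102, 0.001]
force: [0.6, 0.1, -0.6]
width: 0.544
clock: 28.58
position: [0.6871, 0.1566, 0.071]
ee_rot: [0.493, 3.102, 0.0]
force: [0.0, -0.1, 1.6]
width: 0.218
t 28.57 pos [0.6871 0.1566 0.071 ] psi 161.93 tilt [0. 0.] q [-0.46  0.71  0.26  1.53 -0.21  0.93  1.12] F [ 0.  -0.1  1.6] w 20.0
```

```bash
python3 -m pendant '[[[0,0,-0.015],[0,0,0],0.01],[[0,0,-0.03],[0,0,0],0.01],[[0,0,-0.045],[0,0,0],0.01],[[0,0,-0.045],[0,0,0],0.01],[[0,0,0],[0,0,0],0.01]]' 20
python3 - <<'E'
from h import *
pose(); rel([.569,-.0265,.2],162,5)
E
```

```text
clock: 29.2
position: [0.6894, 0.1568, 0.2115]
ee_rot: [0.492, 3.095, 0.005]
force: [0.0, -0.9, -0.2]
width: 0.222
t 29.2 pos [0.6894 0.1568 0.2115] psi 161.93 tilt [0.008 0.002] q [-0.48  0.58  0.3   1.39 -0.18  1.18  1.09] F [ 0.  -0.9 -0.2] w 20.4
5 x row: [0.0115, -0.0423, 0.0021] [0.05, 0.08, -0.01]
```

```bash
python3 -m pendant '[[[0.0115,-0.0423,0.002],[0,0,0],0.01],[[0.0115,-0.0423,0.002],[0,0,0],0.01],[[0.0115,-0.0423,0.002],[0,0,0],0.01],[[0.0115,-0.0423,0.002],[0,0,0],0.01],[[0.0115,-0.0423,0.002],[0,0,0],0.01],[[0,0,0],[0,0,0],0.01],[[0,0,0],[0,0,0],0.01]]' 20
python3 - <<'E'
from h import *
st,im,d=look('w13',[])
W=world('wrist',d,st)
hsv=cv2.cvtColor(im,cv2.COLOR_RGB2HSV).astype(int)
m=(hsv[...,1]<70)&(hsv[...,2]>120)&(abs(W[...,2]-.066)<.008)&(np.hypot(W[...,0]-.487,W[...,1]-.042)<.12)
n,lab,s,_=cv2.connectedComponentsWithStats(m.astype(np.uint8)); m=fillholes(lab==1+np.argmax(s[1:,4]))
w=np.ones((384,512)); w[225:]=0
p,c=fit_w(m,w,.066,st,Lpoly,[.487,.042,np.radians(342)]); print('white',p,np.degrees(p[2]),c,'holes',tf(p,holes))
th=np.linspace(0,2*np.pi,40); C=np.c_[np.cos(th),np.sin(th)]*.0085
ho=tf(p,holes)
overlay(im,[proj('wrist',np.c_[tf(p,Lpoly),np.full(6,.066)],st)]+[proj('wrist',np.c_[C+k,np.full(40,.066)],st) for k in ho],'c13.png',None,1.5)
E
```

```text
clock: 30.08
position: [0.5669, -0.026, 0.1959]
ee_rot: [0.493, 3.103, 0.001]
force: [-0.2, 0.6, -1.5]
width: 0.22
t 30.07 pos [ 0.5669 -0.026   0.1959] psi 161.95 tilt [0.    0.001] q [-0.28  0.37  0.32  1.78 -0.14  1.01  1.34] F [-0.2  0.6 -1.5] w 20.2
white [0.48719417 0.04051206 5.97123392] 342.1265020581762 33.328961278210684 holes [[ 0.51234215 -0.0085754 ]
 [ 0.46204619  0.08959952]]
```

View pics/c13.png

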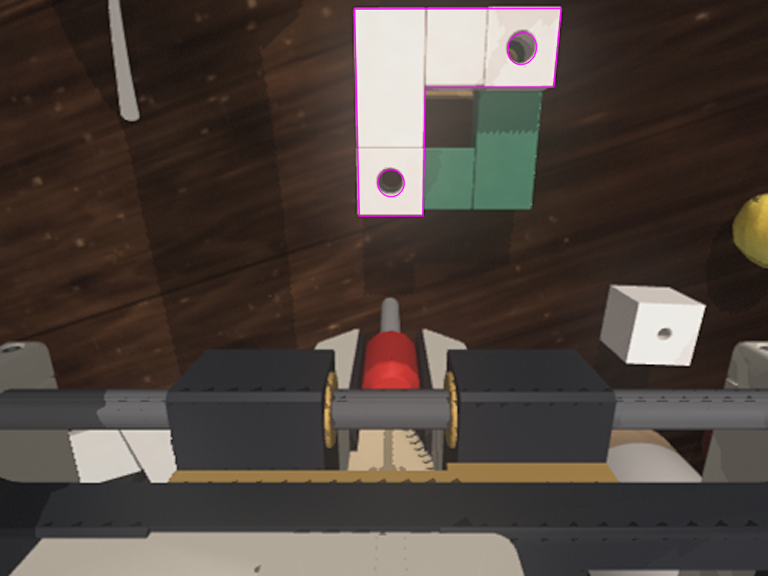

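The pin hangs straight in the grip with its tip at (389,303). The target hole is at (390,182), world (0.512, -0.008). Moving over it.

```bash
python3 - <<'E'
from h import *
print(proj('wrist',[[0,0,.066]],TOOL)*1.5, proj('wrist',[[0,0,.004],[0,0,-.026]],TOOL)*1.5)
rel([.5122,-.0083,.145],162,4)
E
```

```text
[[390.75554363 298.91949907]] [[390.81590653 348.81136924]
 [390.86236954 387.21453145]]
4 x row: [0.0144, -0.0002, 0.0127] [0.01, 0.0, 0.0]
```

```bash
python3 -m pendant '[[[0.0144,-0.0002,0.0127],[0,0,0],0.01],[[0.0144,-0.0002,0.0127],[0,0,0],0.01],[[0.0144,-0.0002,0.0127],[0,0,0],0.01],[[0.0144,-0.0002,0.0127],[0,0,0],0.01],[[0,0,0],[0,0,0],0.01],[[0,0,0],[0,0,0],0.01]]' 20
python3 - <<'E'
from h import *
st,im,d=look('w14',[])
rel([.5122,-.0083,.14],162,1)
th=np.linspace(0,2*np.pi,40); C=np.c_[np.cos(th),np.sin(th)]*.0085
overlay(im,[proj('wrist',np.c_[C+[.5122,-.0083],np.full(40,.066)],st),proj('wrist',np.c_[C*.53+st['position'][:2],np.full(40,.066)],st)],'c14.png',(195,110,345,240),5)
E
```

```text
clock: 30.88
position: [0.5129, -0.009, 0.1455]
ee_rot: [0.491, 3.102, 0.0]
force: [0.2, -0.0, -0.2]
width: 0.218
t 30.88 pos [ 0.5129 -0.009   0.1455] psi 162.0 tilt [0.001 0.   ] q [-0.32  0.35  0.3   1.96 -0.14  0.85  1.31] F [ 0.2 -0.  -0.2] w 20.0
1 x row: [0.0011, 0.0007, 0.0056] [0.03, 0.08, -0.03]
```

View pics/c14.png

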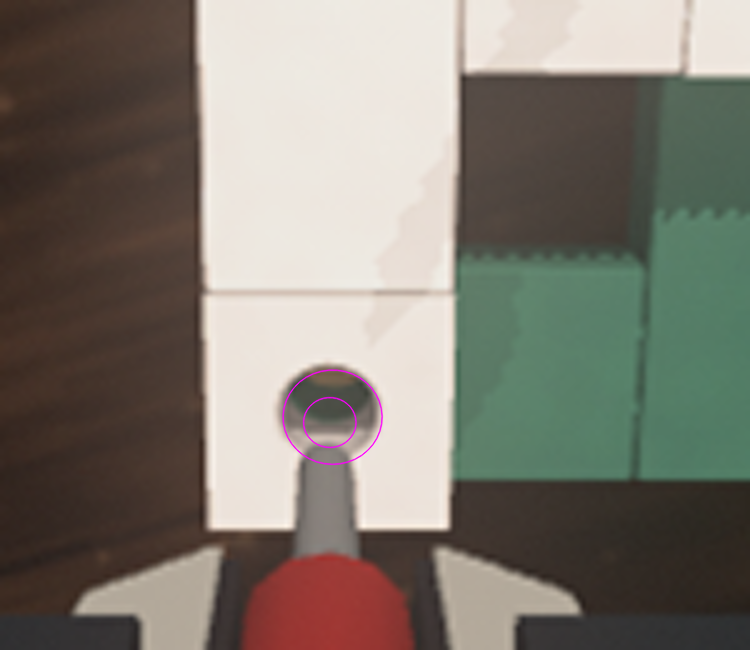

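```bash
python3 -m pendant '[[[0.0016,0.0003,0],[0,0,0],0.01],[[0,0,0.008],[0,0,0],0.01],[[0,0,0.008],[0,0,0],0.01],[[0,0,0.008],[0,0,0],0.01],[[0,0,0],[0,0,0],0.01]]' 20
python3 - <<'E'
from h import *
pose()
E
```

```text
clock: 31.55
position: [0.5097, -0.0089, 0.1202]
ee_rot: [-0.493, -3.101, 0.001]
force: [-0.5, -0.1, 0.3]
width: 0.221
t 31.55 pos [ 0.5097 -0.0089  0.1202] psi 161.93 tilt [-0.002 -0.   ] q [-0.31  0.38  0.29  2.   -0.15  0.79  1.32] F [-0.5 -0.1  0.3] w 20.3
```

```bash
python3 - <<'E'
from h import *
rel([.5116,-.0082,.1202],162,1)
E
python3 -m pendant '[[[-0.0014,-0.0008,0],[0,0,0],0.01],[[0,0,0.006],[0,0,0],0.01],[[0,0,0],[0,0,0],0.01]]' 20
python3 - <<'E'
from h import *
st=pose(); rel([.5116,-.0082,.1202],162,1); look('w15',[])
E
```

```text
1 x row: [-0.0016, 0.0012, -0.0] [-0.04, -0.08, -0.07]
clock: 31.92
position: [0.5111, -0.01, 0.1146]
ee_rot: [-0.493, -3.102, 0.0]
force: [0.6, 0.4, 0.3]
width: 0.223
t 31.93 pos [ 0.5111 -0.01    0.1146] psi 161.94 tilt [-0.001 -0.   ] q [-0.31  0.39  0.29  2.   -0.15  0.78  1.33] F [0.6 0.4 0.3] w 20.5
1 x row: [0.0001, 0.0018, -0.0056] [-0.01, -0.03, -0.06]
t 31.93 pos [ 0.5111 -0.01    0.1146] psi 161.94 tilt [-0.001 -0.   ] q [-0.31  0.39  0.29  2.   -0.15  0.78  1.33] F [0.6 0.4 0.3] w 20.5
```

View pics/w15.png

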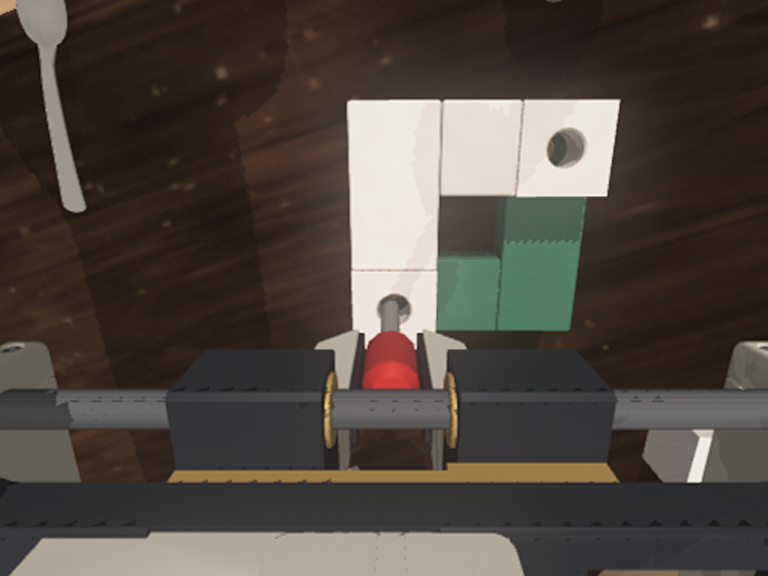

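The pin is in the hole, about 1.8 mm to the left (shank at (388,315), hole at (394,310)). I typed the last y correction before seeing the computed value and got the sign wrong, so I'll correct that and lower on.

```bash
python3 -m pendant '[[[0,0.0019,0],[0,0,0],0.01],[[0,0,0],[0,0,0],0.01],[[0,0,0.007],[0,0,0],0.01],[[0,0,0.007],[0,0,0],0.01],[[0,0,0],[0,0,0],0.01]]' 20
python3 - <<'E'
from h import *
pose();rel([.5116,-.0082,.085],162,2)
E
```

```text
clock: 32.6
position: [0.5114, -0.0082, 0.1002]
ee_rot: [-0.493, -3.101, 0.001]
force: [-0.7, 0.1, -0.3]
width: 0.224
t 32.6 pos [ 0.5114 -0.0082  0.1002] psi 161.93 tilt [-0.001 -0.   ] q [-0.3   0.41  0.28  2.01 -0.16  0.74  1.33] F [-0.7  0.1 -0.3] w 20.6
2 x row: [-0.0001, 0.0001, 0.0076] [-0.02, -0.04, -0.03]
```

```bash
python3 -m pendant '[[[0,0,0.006],[0,0,0],0.01],[[0,0,0.006],[0,0,0],0.01],[[0,0,0.006],[0,0,0],0.01],[[0,0,0.005],[0,0,0],0.01],[[0,0,0],[0,0,0],0.01]]' 20
python3 - <<'E'
from h import *
pose();rel([.5116,-.0082,.071],162,2)
E
```

```text
clock: 33.22
position: [0.5117, -0.0082, 0.0776]
ee_rot: [-0.493, -3.102, 0.0]
force: [-0.8, 0.2, -0.9]
width: 0.22
t 33.23 pos [ 0.5117 -0.0082  0.0776] psi 161.93 tilt [-0.001 -0.   ] q [-0.29  0.44  0.27  2.03 -0.18  0.69  1.35] F [-0.8  0.2 -0.9] w 20.2
2 x row: [0.0, -0.0, 0.0033] [-0.01, -0.02, -0.03]
```

```bash
python3 -m pendant '[[[0,0,0.003],[0,0,0],0.01],[[0,0,0.003],[0,0,0],0.01],[[0,0,0.001],[0,0,0],0.01],[[0,0,0],[0,0,0],0.01]]' 20
python3 - <<'E'
from h import *
pose()
E
```

```text
clock: 33.72
position: [0.5119, -0.0082, 0.071]
ee_rot: [-0.493, -3.103, -0.0]
force: [0.4, -0.4, -0.8]
width: 0.222
t 33.73 pos [ 0.5119 -0.0082  0.071 ] psi 161.94 tilt [-0.  0.] q [-0.29  0.45  0.27  2.03 -0.19  0.68  1.35] F [ 0.4 -0.4 -0.8] w 20.4
```

```bash
python3 -m pendant '[[[0,0,0.0006],[0,0,0],0.01],[[0,0,0.0003],[0,0,0],0.01],[[0,0,0],[0,0,0],0.01]]' 20
python3 -m pendant '[[[0,0,0],[0,0,0],0.026],[[0,0,0],[0,0,0],0.032],[[0,0,0],[0,0,0],0.04],[[0,0,0],[0,0,0],0.045],[[0,0,0],[0,0,0],0.045]]' 20
python3 - <<'E'
from h import *
pose()
E
```

```text
clock: 34.1
position: [0.512, -0.0082, 0.0702]
ee_rot: [0.493, 3.103, 0.0]
force: [-0.3, 0.5, 1.2]
width: 0.223
clock: 34.72
position: [0.512, -0.0082, 0.0701]
ee_rot: [0.493, 3.103, 0.0]
force: [-0.6, -1.0, 0.2]
width: 0.49
t 34.73 pos [ 0.512  -0.0082  0.0701] psi 161.94 tilt [0. 0.] q [-0.29  0.46  0.27  2.03 -0.19  0.67  1.35] F [-0.6 -1.   0.2] w 45.0
```

Released. I'll go straight up, back off, and check with the wrist, scene and top cameras.

```bash
python3 -m pendant '[[[0,0,-0.01],[0,0,0],0.045],[[0,0,-0.03],[0,0,0],0.045],[[0,0,-0.045],[0,0,0],0.045],[[0,0,-0.05],[0,0,0],0.045],[[-0.03,0,-0.01],[0,0,0],0.045],[[-0.03,0.01,0],[0,0,0],0.045],[[-0.02,0.01,0],[0,0,0],0.045],[[0,0,0],[0,0,0],0.045]]' 20
python3 - <<'E'
from h import *
st,im,d=look('w16',[])
W=world('wrist',d,st); h=cv2.cvtColor(im,cv2.COLOR_RGB2HSV).astype(int)
m=((h[...,0]<8)|(h[...,0]>172))&(h[...,1]>140)&(np.hypot(W[...,0]-.51,W[...,1])<.06); print('head z',np.percentile(W[m][:,2],[5,50,95]),np.median(W[m],0))
im,d=arm.get_image('scene'); save('s16.png',im[180:340,180:380],4)
im,d=arm.get_image('top'); save('t16.png',im[130:270,130:390],3)
E
```

```text
clock: 35.72
position: [0.5951, -0.0137, 0.2154]
ee_rot: [0.492, 3.102, -0.0]
force: [-0.3, 0.0, -0.3]
width: 0.488
t 35.73 pos [ 0.5951 -0.0137  0.2154] psi 161.96 tilt [ 0.001 -0.   ] q [-0.3   0.4   0.33  1.68 -0.14  1.08  1.33] F [-0.3  0.  -0.3] w 44.8
head z [0.09276844 0.0958018  0.09734641] [ 0.51328452 -0.00855544  0.0958018 ]
```

View pics/w16.png

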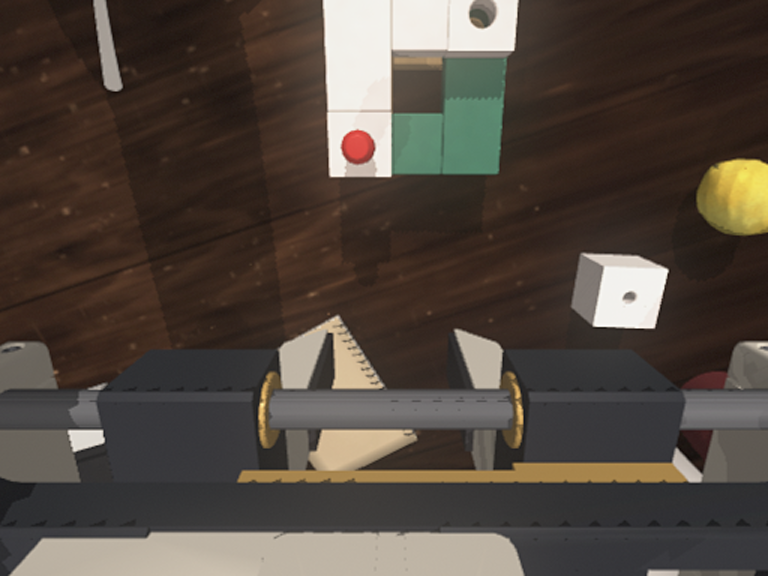

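View pics/s16.png

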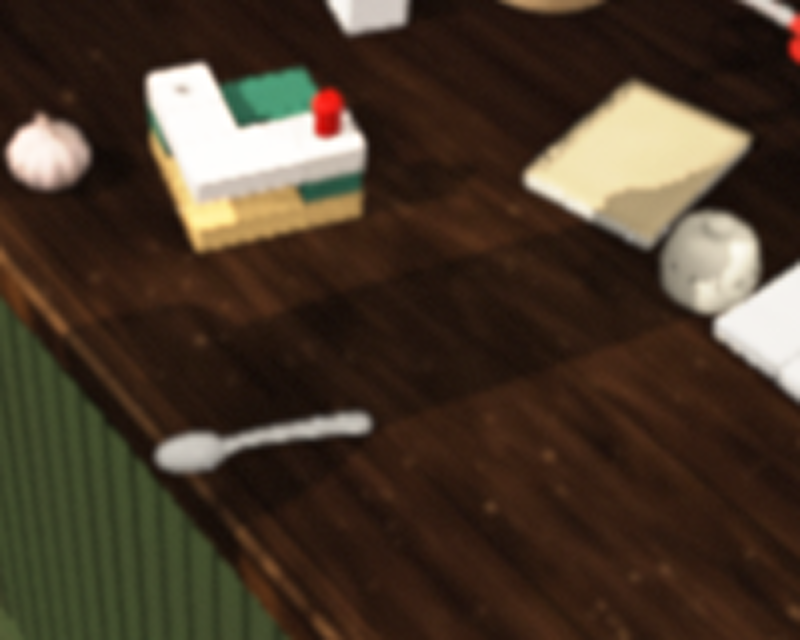

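View pics/t16.png

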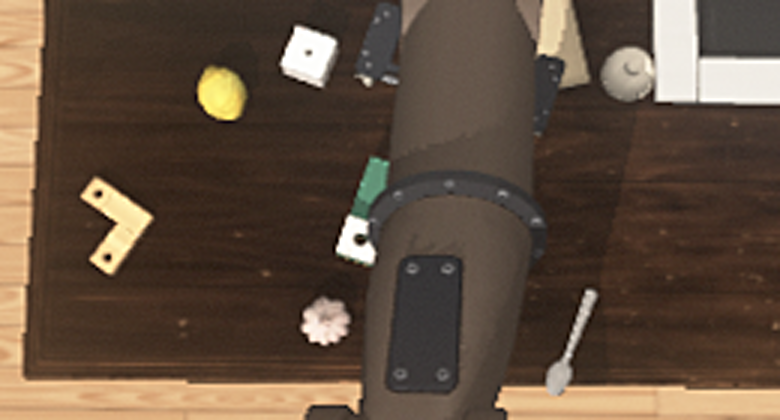

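The pin is fully home: its head top reads about 96 mm, which is the expected height, and the head rests on white. In the scene view the stack is flush. The timer, spoon and garlic look undisturbed, and the robot is clear of everything.

```bash
python3 -c "
from h import *
print(arm.sign_off())"
```

```text
the job is handed in; nothing more can be done
None
```

The trivet is built and the job is handed in, at about 36 s on the clock. The green bar lies half-turned on the larger pale bar, and the white bar lies half-turned again on the green. The pin is released in the hole at the corner on the timer's side.

**What the last checks showed:**
- **Heights:** the green top read 44 mm, the white top 66 mm and the pin head top about 96 mm. These match a fully seated stack and pin.
- **Alignment:** the wrist-camera fits agree within about 1–1.5 mm and 0.3°. The worst is green against pale, at about 1.5 mm, so the edges are flush to roughly that, not exactly. I did not refit the bars after putting the pin in; the stack looked flush in the pictures.
- **Set-down:** each bar was let go with about 6 N showing at the wrist.
- **Bystanders:** the timer and spoon look unmoved in the final pictures.

**What went less well:**
- The top camera differed from the wrist camera by up to about 6 mm on the bars' starting positions. I used the wrist readings.
- In the final top view the arm hides most of the stack, so that picture could not confirm it.
- While lowering the pin I made one 1 mm correction the wrong way, inside the hole's clearance, and put it right before going further.

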